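# Press a polished specimen home in a sprung microscope holder

## Robot

A 6-joint arm with a two-finger parallel gripper is mounted at the origin on the work surface. World frame = base frame: x ahead of the robot, y to its left, z up, the work surface at z = 0. Lengths are in mm, angles in rad, forces in N, time in s.
With the tool pointing down it reaches from about 350 to 875 mm from the base axis. Payload 4.2 kg.
Tool frame: the origin (TCP) lies at the very end of the fingers, on their centre line; the grasp point (between the pads) lies 19 mm behind it (arm.tcp_to_grasp is the x of the grasp point in the tool frame, in mm); x points along the fingers, z is the direction in which the jaws open and shut, and the axes are right-handed (so a half turn about x gives the same grasp; the last joint's range is limited). The gripper opens to 85 mm and grips with 20 to 120 N. Pads are 22 mm wide; open, the fingers measure 114 mm over their backs; the gripper's body (76 mm by 85 mm) begins 54 mm behind the grasp point. The pads swing forward as they close: fully open they stand 13 mm farther back than shut.
Start: joints at [-1.055, 0.385, 0.008, 0, -1.194, -0.259], TCP at [158.759, -604.479, 203.912] pointing down, gripper open.
Joint ranges: [-3.14, 3.14], [-1.21, 2.06], [-1.07, 1.41], [-3.16, 2.05], [-2.99, -0.16], [-3.1, 3.1]. Speed limits (rad/s): [2.79, 2.79, 3.14, 3.14, 3.14, 3.14].

## Interface

Orientations are given as a unit quaternion [x, y, z, w].
In Python, from bench import status, get_image, job, arm gives the robot as it stands.
- The arm moves only by the tool apply_moves, never from a script. Its argument "targets" is text: rows parted by semicolons, each of 5 numbers parted by spaces: the shift along the tool's x, y, z in mm, then the turn about the tool's x in degrees, then the gripper's target within -1 to 1 (shut at 1, half-way at 0, fully open at -1). In form: dx dy dz spin hand; .... A call has 1 to 10 rows; each row is the pose to reach, as a shift and turn from the pose commanded when the call began, along the tool's axes at that moment; what a row does not reach only later rows make up. A row lasts 1/12 s, in which the tool goes at most 41.7 mm and 7.16 degrees, less where a joint would pass 70% of its speed; a pose out of reach is approached as far as the arm can. A call with a gripper value outside its range is refused whole. The fingers move at their own pace and stop on an object; the grip force is fixed at half the most. Time passes only in rows, so rows that repeat a pose let the fingers close. It gives the time, the measured TCP pose, the force and the opening at its end, in the units of the state.
- status.read_state(): the state, without advancing time (a new reading comes with each control period).
- get_image(name): name is "scene" or "side" or "wrist"; returns a dict with "img" (400x640x3 uint8, red, green, blue), "mtx" (3x3 intrinsics, pixels), "world_from_camera" (4x4, takes a point from camera to world coordinates). Camera axes: x right, y down, z forward; pixel columns grow to the right and rows downward; lengths in mm; the calibration is good to about 2 mm. A picture is of the moment at which its call begins. There is no depth.
- job.job_done(): hands the job in, once; it reports no verdict.
The state is a dict: "clock": time; "joints": joint angles; "joint_vel": joint speeds; "joint_efforts": joint torques, N m; "position": TCP position; "ee_rot": TCP orientation; "contact_force": force on the tool from outside, world axes, zero at the start; "wrist_torque": the same for the moment, N m; "gripper_width": finger opening in mm.
Only numpy, scipy, OpenCV 4.12 (cv2) and the standard library are available. Lean on these libraries where they do the work, as an engineer would, in place of code of your own. Each camera call takes 0.05 s, during which the arm holds its last target.

## Task

Take the blue-handled tamper out of its ring stand and press the polished specimen squarely down into the holder, past both spring catches, until it bottoms out level on the hard stop, and hold it there firmly for a second with 15 N or more but never over 30 N. Then let it up, so that it stays level under both catches, and stand the tamper upright back in its ring. Do not touch the specimen with the fingers, and leave the dish, the bottle and the slide box where they are.

Things in the scene. Friction and masses are not known exactly. Their poses are not given: they have to be found in the camera images.
- holder: Specimen holder fixed to the bench: aluminium block 96 x 96 mm, top face 54 mm above the bench, on a dark base plate 116 (x) by 96 (y) mm. An upright bore 51.6 mm wide goes down its middle. Origin at the centre of the underside, on the bore's axis; z up. Two black pull knobs stick out 9 mm on its +y and -y sides. In the bore is a sprung plate and around that a stop ring.
- holder_mouth (a point): Centre of the bore's mouth, on the block's top face, 54 mm above the holder's origin. Two spring catches (steel noses 16 mm wide) stick 5 mm into the bore from its +y and -y sides, 42 mm between their tips; undersides 38 mm above the bench, then 2 mm upright, then a ramp 7 mm high, wider upwards. They give way outwards.
- plate (a joint): Depth in m of the sprung plate (brass, 39 mm wide): 0 = up, top 47 mm above the bench. It rocks by 3 degrees and pushes up with 1 to 11 N, more as it goes down; the catches add up to 6 N in the first 9 mm and snap over at 0.021. The specimen's rim bottoms on the stiff (20 N/mm) ring round the plate, which is set somewhere between depths 0.024 and 0.036: out of sight, only felt.
- specimen: Polished specimen: black resin disc 50 mm wide, 12 mm thick, bright metal rectangle in its upper face, about 55 g. It starts loosely on the raised plate in the holder's mouth, its top 59 mm above the bench. Origin at the centre of its underside, z up. Held by the catches, its top is 38 mm above the bench (plate at 0.021); not caught, it springs up again.
- tamper: Tamper, 96 mm tall, about 160 g: flat round white foot 34 mm wide and 12 mm thick, steel neck 17 mm wide from 12 to 44 mm, blue square handle 26 x 26 mm from 44 to 96 mm above its underside. Origin at the centre of the flat underside, z up along the handle; x and y square to the handle's faces. It starts upright in the ring stand, its underside on the bench.
- tamper_grip (a point): Middle of the tamper's handle on its axis, 72 mm above its underside: a good place to grip, across two opposite flat faces.
- stand: Ring stand of the tamper, fixed to the bench: grey ring 60 mm wide outside, 47 mm inside, 12 mm high, open to the bench. Origin at its centre on the bench.
- dish: White dish 90 mm wide, 14 mm high, to be left alone. Origin at the centre of its underside.
- dropper: Small amber bottle with black cap, 34 mm wide, 75 mm tall, to be left alone. Origin at the centre of its underside.
- slidebox: Green slide box 81 x 31 mm, 32 mm high, to be left alone. Origin at the centre of its underside, x along its length.
Things that resemble listed ones, but are neither listed nor needed, are in the scene too. Several things look just like the holder: the one meant starts nearest to the robot's base.

How it is judged (in metres and radians):
On the way:
1. the tamper presses the specimen, level within 2.5 degrees and below the catches, against the stop with 15 N or more, for 0.6 s (contact force between tamper and specimen above 15 N and z of specimen in the frame of holder below 0.0255 m and angle between specimen's own z axis and vertical below 0.044 rad), for 0.6 s.
At the end, for the whole second after the job is handed in: The specimen is held down by both catches in the holder (underside at most 27.5 mm above the bench, level within 2.5 degrees, within 4 mm of the bore's axis), the tamper stands upright (within 5 degrees) on the bench inside its ring, within 10 mm of the ring's centre, and both are at rest (z of specimen in the frame of holder below 0.0275 m and angle between specimen's own z axis and vertical below 0.044 rad and horizontal distance between specimen and holder below 0.004 m and contact force between tamper and specimen below 0.1 N and horizontal distance between tamper and stand below 0.01 m and height (world z) of tamper below 0.004 m and angle between tamper's own z axis and vertical below 0.09 rad and linear speed of each of tamper, specimen below 0.02 m/s); the robot touches nothing.
It fails at once if the tamper pushes on the specimen with more than 30 N (contact force between tamper and specimen above 30 N).
It fails at once if the fingers touch the polished specimen (contact force between the fingers and specimen above 0.3 N).
It fails at once if the dish, the bottle or the slide box is moved by more than 15 mm (distance of any of dish, dropper, slidebox from where it was at the start of the episode above 0.015 m).
It also fails if it takes over 56 s, if anything falls off the work surface, if the arm or the gripper's body presses on something with over 40 N, if the wrist force passes 120 N, or if a joint passes its speed limit or range.

## Working session

There is one attempt and no reset: what is moved stays moved. The work goes in short steps, Python scripts to look and compute and a tool call to move; the robot and the scene stay as the last step left them, time stands still between calls to the robot, and variables do not carry over. Pictures are saved under pics/ and viewed, and the job is handed in when it is done.

Besides the shell and the picture viewer there is one more tool, called as a command line: name --argument value ..., lists and objects as JSON in quotes. apply_moves: Moves the arm, as the interface text tells. Its arguments: {"type":"object","properties":{"targets":{"type":"string"}},"required":["targets"]}

```bash
mkdir -p pics; ls; cat > h.py <<'E'
import numpy as np, cv2
from bench import status,get_image,job,arm
def save(n,img): cv2.imwrite(f'pics/{n}.png',img[:,:,::-1])
def ray(im,u,v):
    K=np.array(im['mtx']);T=np.array(im['world_from_camera'])
    d=T[:3,:3]@np.linalg.inv(K)@np.array([u,v,1.]);return T[:3,3],d
def onz(im,u,v,z):
    o,d=ray(im,u,v);return o+d*(z-o[2])/d[2]
def proj(im,p):
    K=np.array(im['mtx']);T=np.linalg.inv(np.array(im['world_from_camera']))
    q=K@(T[:3,:3]@np.array(p,float)+T[:3,3]);return q[:2]/q[2]
E
python3 - <<'E'
from h import *
import pickle
d={}
for n in ['scene','side','wrist']:
    im=get_image(n);d[n]=im;save(n+'0',im['img']);print(n,np.round(im['world_from_camera'],2).tolist(),np.round(im['mtx'],1).tolist())
pickle.dump(d,open('d0.pkl','wb'))
print(status.read_state()); print(arm.tcp_to_grasp)
E
```

```text
pics
scene [[-0.87, 0.36, -0.34, 1115.7], [0.49, 0.63, -0.6, 918.57], [-0.0, -0.69, -0.72, 1095.55], [0.0, 0.0, 0.0, 1.0]] [[492.0, 0.0, 319.7], [0.0, 492.0, 205.8], [0.0, 0.0, 1.0]]
side [[-0.82, -0.36, 0.44, 164.5], [-0.57, 0.55, -0.61, 718.39], [-0.02, -0.75, -0.66, 747.67], [0.0, 0.0, 0.0, 1.0]] [[397.0, 0.0, 319.9], [0.0, 397.0, 196.9], [0.0, 0.0, 1.0]]
wrist [[-0.25, 0.93, 0.27, 89.38], [0.97, 0.24, 0.07, -621.48], [0.0, 0.28, -0.96, 372.49], [0.0, 0.0, 0.0, 1.0]] [[335.2, 0.0, 320.7], [0.0, 335.2, 198.5], [0.0, 0.0, 1.0]]
{'clock': 0.15, 'joints': array([-1.05544005e+00,  3.85398480e-01,  6.92175544e-03, -3.61870844e-04,
       -1.19403499e+00, -2.58588528e-01]), 'joint_vel': array([-1.44941110e-04, -1.85214295e-03,  4.07376473e-03,  7.46880557e-04,
       -2.63408132e-05, -2.07553584e-04]), 'joint_efforts': array([ 4.74773833e-05, -3.92678261e+01,  1.88582200e+01,  4.18864131e+00,
       -3.41039231e-03, -1.95963112e-07]), 'position': array([ 158.59647082, -604.01988462,  203.05322735]), 'ee_rot': array([-0.55935893,  0.43156159,  0.56038461,  0.4322514 ]), 'contact_force': array([0.06242549, 0.54151255, 0.19049124]), 'wrist_torque': array([-9.35722149e-05,  1.43848403e-02,  1.69344108e-02]), 'gripper_width': 85.65349482449967}
-18.700000000000003
```

View pics/scene0.png

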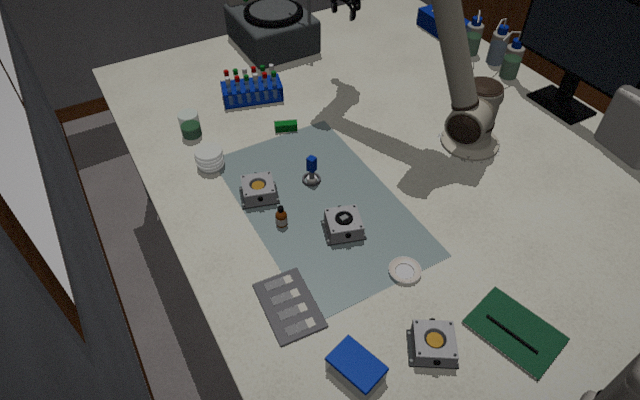

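View pics/side0.png

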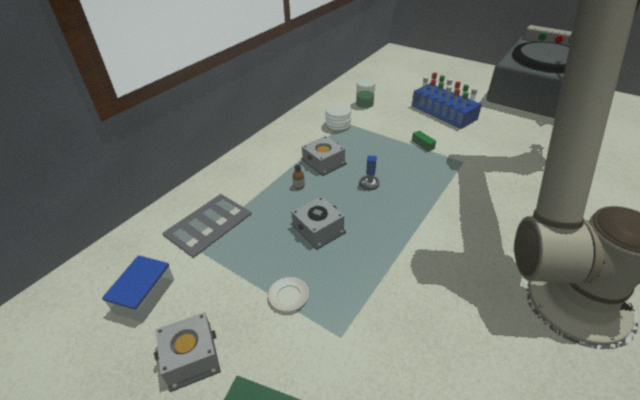

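View pics/wrist0.png

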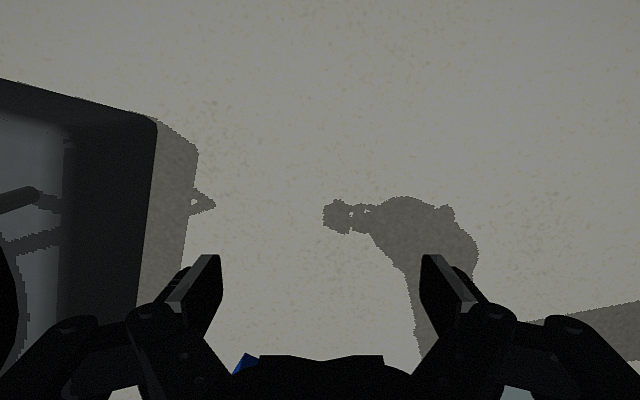

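Scene picture: there are three holder look-alikes, at (258,189) with an empty brass plate, (344,224) with a black disc with bright metal, and (433,343) empty. The tamper is the only blue handle on a grey ring, at (312,165). The blue box at (357,365) and the blue rack at (252,92) are not it. The dish is at (405,270), the bottle at (281,217) and the green box at (286,127). Next I'll measure them.

```bash
python3 - <<'E'
from h import *
import pickle
d=pickle.load(open('d0.pkl','rb'))
S,D=d['scene'],d['side']
for n,u,z in [('hA',(258,186),47),('hB',(344,217),59),('hC',(435,339),47),('dish',(405,268),10),('ring',(312,179),6),('tamper top',(312,156),96),('bottle',(281,208),70),('gbox',(286,124),32)]:
    p=onz(S,*u,z);print(n,p.round(),np.hypot(*p[:2]).round())
for n,u,z in [('hA',(324,149),47),('hB',(318,212),59),('hC',(186,342),47),('ring',(369,182),6),('tampertop',(371,157),96)]:
    p=onz(D,*u,z);print('side',n,p.round(),np.hypot(*p[:2]).round())
a=cv2.resize(S['img'][135:265,215:395],None,fx=4,fy=4,interpolation=2)
save('cropS',a)
b=cv2.resize(D['img'][130:250,270:410],None,fx=5,fy=5,interpolation=2);save('cropD',b)
E
```

```text
hA [ 748. -118.   47.] 758.0
hB [592. 130.  59.] 606.0
hC [602. 556.  47.] 819.0
dish [521. 335.  10.] 619.0
ring [ 569. -102.    6.] 578.0
tamper top [ 564. -109.   96.] 574.0
bottle [737.  20.  70.] 737.0
gbox [ 525. -372.   32.] 644.0
side hA [ 750. -124.   47.] 760.0
side hB [595. 130.  59.] 609.0
side hC [607. 554.  47.] 821.0
side ring [ 576. -104.    6.] 586.0
side tampertop [ 576. -104.   96.] 586.0
```

View pics/cropS.png

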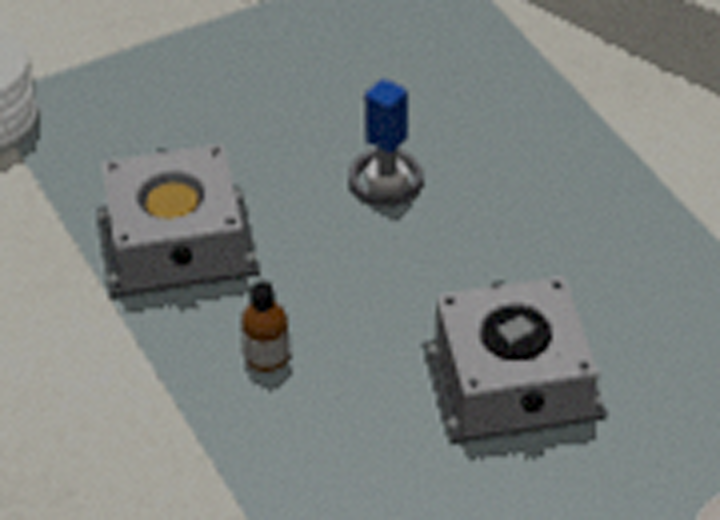

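View pics/cropD.png

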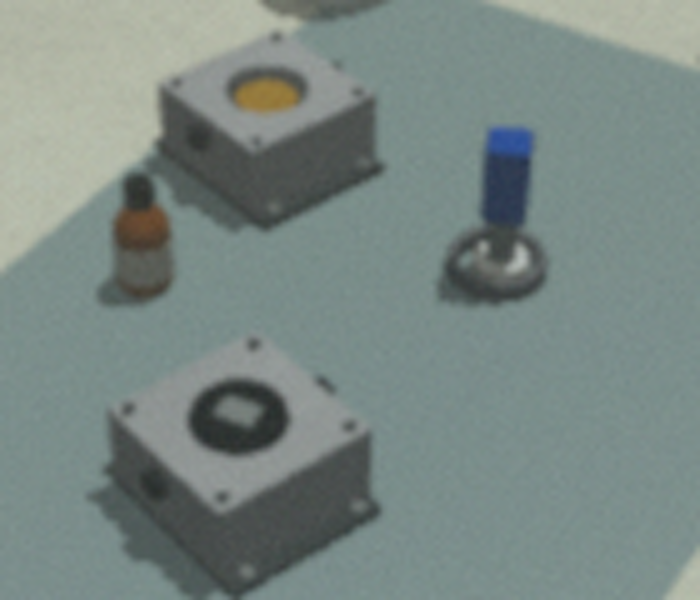

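hB at about (593,130), r≈607, is the nearest to the base and holds the specimen, so that is the holder. The tamper is the blue handle at about (570,-105). Now I'll work out the tool axes for the first approach.

```bash
cat >> h.py <<'E'
from scipy.spatial.transform import Rotation as Rn
def st(): return status.read_state()
def go(target,yawdeg=None,s=None,cmd=None):
    """tool-axis shift to reach world target; z-axis yaw"""
    s=s or st();R=Rn.from_quat(s['ee_rot']).as_matrix()
    dp=np.array(target)-(s['position'] if cmd is None else np.array(cmd))
    print('R',R.round(3).tolist(),'pos',s['position'].round(2),'clock',round(s['clock'],2))
    zy=np.degrees(np.arctan2(R[1,2],R[0,2]));print('jaw-axis yaw',zy.round(2),'shift tool',(R.T@dp).round(2))
    if yawdeg is not None:
        e=(yawdeg-zy+90)%180-90
        # spin about tool x (down => world yaw negative)
        print('spin',(-e if R[2,0]<0 else e).round(2))
E
python3 - <<'E'
from h import *
go([500,-110,290],0)
go([500,-110,290],90)
print(st()['joints'])
E
```

```text
R [[-0.001, -0.967, -0.254], [0.002, -0.254, 0.967], [-1.0, 0.0, 0.002]] pos [ 158.6  -604.02  203.05] clock 0.15
jaw-axis yaw 104.7 shift tool [ -86.32 -455.61  391.33]
spin -75.3
R [[-0.001, -0.967, -0.254], [0.002, -0.254, 0.967], [-1.0, 0.0, 0.002]] pos [ 158.6  -604.02  203.05] clock 0.15
jaw-axis yaw 104.7 shift tool [ -86.32 -455.61  391.33]
spin 14.7
[-1.05544005e+00  3.85398480e-01  6.92175544e-03 -3.61870844e-04
 -1.19403499e+00 -2.58588528e-01]
```

apply_moves --targets "-40 -40 30 3 -1; -80 -75 60 6 -1; -86 -110 95 10 -1; -86 -145 125 15 -1; -86 -180 155 15 -1; -86 -215 185 15 -1; -86 -248 213 15 -1; -86 -280 240 15 -1; -86 -310 266 15 -1; -86 -340 292 15 -1"

```text
clock: 0.98
position: [382.9, -278.9, 289.7]
ee_rot: [-0.499, 0.501, 0.499, 0.501]
contact_force: [0.6, -0.6, 0.4]
gripper_width: 85.4
```

```bash
python3 - <<'E'
from h import *
go([500,-110,290],90)
E
```

```text
R [[0.0, -1.0, 0.005], [0.0, 0.005, 1.0], [-1.0, -0.0, 0.0]] pos [ 382.87 -278.87  289.71] clock 0.98
jaw-axis yaw 89.71 shift tool [  -0.23 -116.27  169.46]
spin -0.29
```

apply_moves --targets "0 -22 32 0 -1; 0 -44 63 0 -1; 0 -66 95 0 -1; 0 -87 126 0 -1; 0 -87 126 0 -1; 0 -87 126 0 -1; 0 -87 126 0 -1"

```text
clock: 1.57
position: [469.7, -155.1, 289.2]
ee_rot: [-0.499, 0.501, 0.499, 0.501]
contact_force: [0.9, -0.3, -0.2]
gripper_width: 85.5
```

```bash
python3 - <<'E'
from h import *
import pickle
im=get_image('wrist');save('w1',im['img']);pickle.dump(im,open('w1.pkl','wb'));print(st()['position'],st()['joint_vel'].round(3))
E
```

```text
[ 469.49523268 -155.68654213  289.40501301] [-0.016 -0.005  0.     0.002  0.001 -0.002]
```

View pics/w1.png

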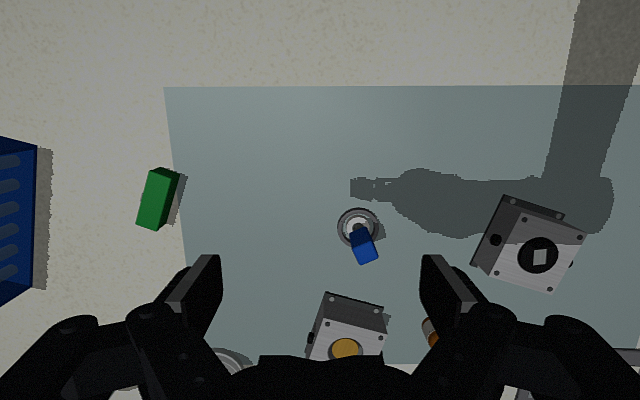

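Wrist picture: the tamper's handle top is at about (367,255), its ring at (358,228), the holder with specimen at (538,254), the green box at (158,199), and the empty holder at (346,345). Crop for the handle's edges.

```bash
python3 - <<'E'
from h import *
import pickle
im=pickle.load(open('w1.pkl','rb'));I=im['img']
save('w1c',cv2.resize(I[195:275,310:410],None,fx=7,fy=7,interpolation=1))
hsv=cv2.cvtColor(I,cv2.COLOR_RGB2HSV)
m=((hsv[...,0]>100)&(hsv[...,0]<130)&(hsv[...,1]>150)).astype(np.uint8);m[:,:300]=0
ys,xs=np.where(m[190:280,300:420]);ys+=190;xs+=300
V=hsv[...,2][ys,xs];print(len(V),np.percentile(V,[5,25,50,75,95]))
top=np.array([(x,y) for x,y,v in zip(xs,ys,V) if v>175],np.float32)
r=cv2.minAreaRect(top);print(len(top),r);
for p in cv2.boxPoints(r): print(p,onz(im,*p,96).round(1))
c=top.mean(0);print(c,onz(im,*c,96).round(1),'ring c?',onz(im,358,227,12).round(1))
E
```

```text
713 [ 47.  57. 108. 129. 132.]Traceback (most recent call last):
  File "<stdin>", line 10, in <module>
cv2.error: OpenCV(4.12.0) /io/opencv/modules/imgproc/src/convhull.cpp:143: error: (-215:Assertion failed) total >= 0 && (depth == CV_32F || depth == CV_32S) in function 'convexHull'
```

View pics/w1c.png

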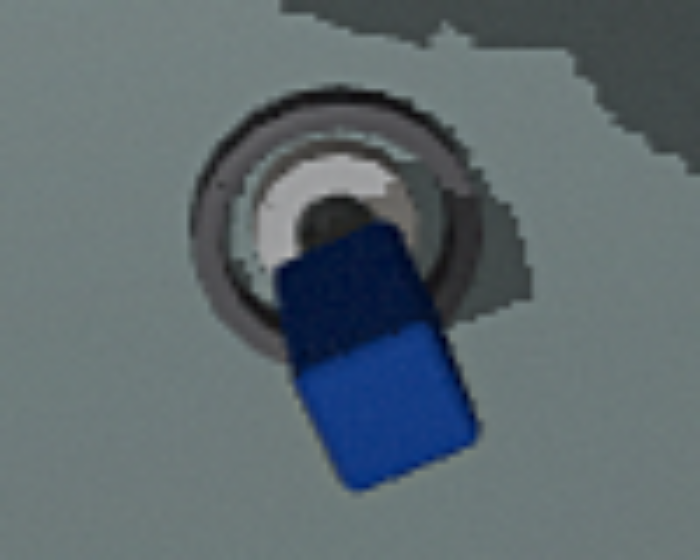

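```bash
python3 - <<'E'
from h import *
import pickle
im=pickle.load(open('w1.pkl','rb'));I=im['img']
hsv=cv2.cvtColor(I,cv2.COLOR_RGB2HSV)
m=((hsv[...,0]>100)&(hsv[...,0]<130)&(hsv[...,1]>150)&(hsv[...,2]>85));
ys,xs=np.where(m[190:280,310:410]);top=np.stack([xs+310,ys+190],1).astype(np.float32)
W=np.array([onz(im,*p,96)[:2] for p in top],np.float32)
r=cv2.minAreaRect(W);print(len(top),r);print(cv2.boxPoints(r).round(1),W.mean(0))
# ring outer ellipse by top contour of ring in crop: outer edge pts of crop -> z~12
pts=[(190,225),(335,88),(470,175),(483,235),(285,362),(222,130)]
P=np.array([onz(im,310+a/7,195+b/7,12)[:2] for a,b in pts],np.float32)
print('ring',cv2.minEnclosingCircle(P))
E
```

```text
389 ((571.5599975585938, -102.21759796142578), (24.487823486328125, 24.432872772216797), 25.06264305114746)
[[ 555.3  -96.3]
 [ 565.6 -118.5]
 [ 587.8 -108.1]
 [ 577.5  -86. ]] [ 571.47577  -102.213234]
ring ((572.384521484375, -102.15788269042969), 30.948596954345703)
```

```bash
python3 - <<'E'
from h import *
import pickle
im=pickle.load(open('w1.pkl','rb'));I=im['img']
save('w1h',cv2.resize(I[185:305,460:600],None,fx=5,fy=5,interpolation=1))
go([571.5,-102.2,150],115)
E
```

```text
R [[-0.001, -1.0, 0.006], [-0.0, 0.006, 1.0], [-1.0, 0.001, -0.0]] pos [ 469.5  -155.69  289.41] clock 1.62
jaw-axis yaw 89.68 shift tool [ 139.34 -101.79   54.06]
spin -25.32
```

View pics/w1h.png

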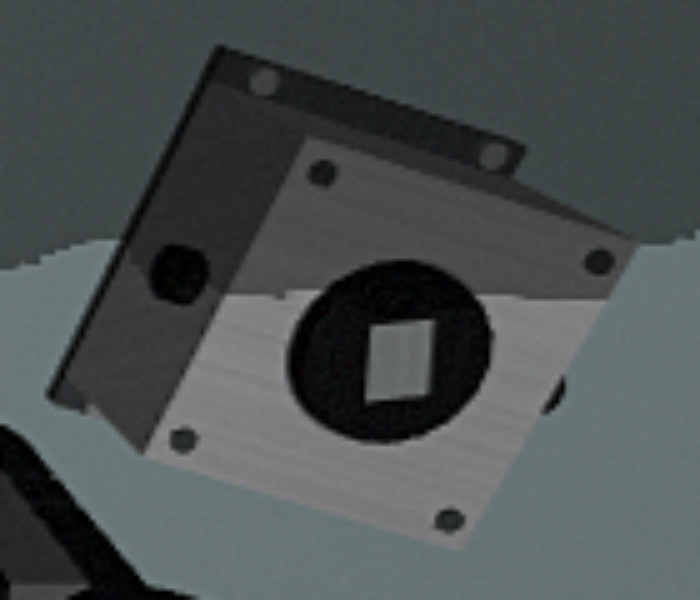

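```bash
python3 - <<'E'
from h import *
import pickle
im=pickle.load(open('w1.pkl','rb'));I=im['img']
P=np.array([onz(im,460+a/5,185+b/5,54)[:2] for a,b in [(307,137),(640,242),(462,549),(143,455)]])
print(P.round(1),P.mean(0));print([np.linalg.norm(P[i]-P[i-1]).round(1) for i in range(4)])
e=P[1]-P[0];print(np.degrees(np.arctan2(e[1],e[0])))
m=(cv2.cvtColor(I,cv2.COLOR_RGB2GRAY)<28).astype(np.uint8)
n,l,s,c=cv2.connectedComponentsWithStats(m)
for i in range(1,n):
    if s[i,4]>100: print(s[i],c[i],onz(im,*c[i],58).round(1))
# disc boundary points by hand
Q=np.array([onz(im,460+a/5,185+b/5,59)[:2] for a,b in [(290,357),(390,260),(492,340),(385,443),(310,290),(465,280),(460,410),(310,415)]],np.float32)
print(cv2.minEnclosingCircle(Q))
x=np.c_[2*Q,np.ones(8)];f=np.linalg.lstsq(x,(Q**2).sum(1),rcond=None)[0];print(f[:2],np.sqrt(f[2]+f[:2]@f[:2]))
E
```

```text
[[536.2 101.4]
 [565.3 192.6]
 [655.9 163.7]
 [626.6  72. ]] [595.99335527 132.44074823]
[np.float64(95.1), np.float64(95.7), np.float64(95.1), np.float64(96.2)]
72.29416098162771
[   0  136   37  171 1399] [ 19.34310222 218.22659042] [ 540.1 -536.3   58. ]
[150 167  30  63 487] [167.55030801 192.137577  ] [ 506.6 -343.9   58. ]
[470 194  90  71 334] [517.12275449 212.67964072] [535.2  93.6  58. ]
[343 227  32  22 326] [359.93865031 236.75766871] [ 567.1 -103.8   58. ]
[490 234  12  12 117] [495.30769231 239.35042735] [571.4  71.2  58. ]
[518 237  40  36 910] [537.17252747 254.41648352] [593.  129.1  58. ]
[    0   255   640   145 43786] [320.88880007 356.2436852 ] [ 753.1 -154.9   58. ]
((593.543212890625, 128.5872344970703), 28.51244354248047)
[593.63501873 129.34674736] 26.721940749148192
```

apply_moves --targets "0 -30 15 -7 -1; 0 -60 30 -14 -1; 30 -90 45 -21 -1; 60 -102 54 -25 -1; 90 -102 54 -25 -1; 139 -102 54 -25 -1; 139 -102 54 -25 -1; 139 -102 54 -25 -1; 139 -102 54 -25 -1"

```text
clock: 2.37
position: [573.0, -103.1, 152.2]
ee_rot: [0.596, -0.382, -0.594, -0.382]
contact_force: [0.0, 0.6, -0.2]
gripper_width: 85.2
```

```bash
python3 - <<'E'
from h import *
import pickle
im=get_image('wrist');save('w2',im['img']);pickle.dump(im,open('w2.pkl','wb'));
go([571.5,-102.2,53],115)
E
```

```text
R [[0.005, -0.909, -0.418], [-0.001, -0.418, 0.909], [-1.0, -0.004, -0.003]] pos [ 573.83 -102.78  153.39] clock 2.42
jaw-axis yaw 114.68 shift tool [100.37   2.26   1.76]
spin -0.32
```

View pics/w2.png

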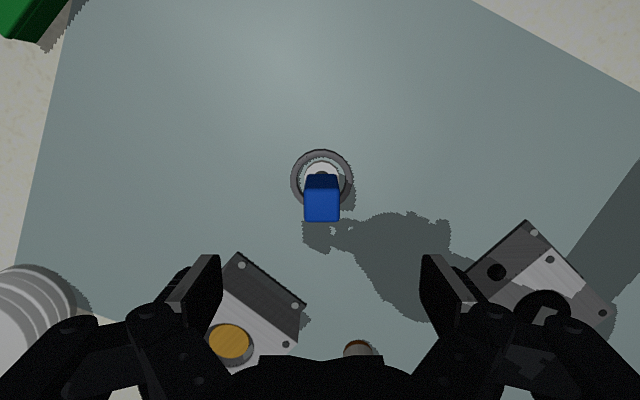

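The handle now lies square to the image, with its top at (321,204) and the ring at (322,178). Refining.

```bash
python3 - <<'E'
from h import *
import pickle
im=pickle.load(open('w2.pkl','rb'));I=im['img']
hsv=cv2.cvtColor(I,cv2.COLOR_RGB2HSV)
m=((hsv[...,0]>100)&(hsv[...,0]<130)&(hsv[...,1]>150)&(hsv[...,2]>85));
ys,xs=np.where(m[150:240,280:370]);top=np.stack([xs+280,ys+150],1).astype(np.float32)
W=np.array([onz(im,*p,96)[:2] for p in top],np.float32)
print(top.min(0),top.max(0))
r=cv2.minAreaRect(W);print(len(top),r,W.mean(0))
g=cv2.resize(I[140:230,280:370],None,fx=6,fy=6);save('w2c',g)
s=st();print(s['position'],s['joint_vel'].round(3),s['joints'].round(2))
E
```

```text
[304. 188.] [338. 221.]
1167 ((572.3483276367188, -102.15088653564453), (24.4220027923584, 24.28769302368164), 24.728437423706055) [ 572.2885   -102.121315]
[ 573.82906198 -102.77989854  153.38653197] [ 0.006 -0.018  0.013 -0.005  0.005 -0.   ] [ 0.1   0.35 -0.18  0.   -1.04 -1.24]
```

View pics/w2c.png

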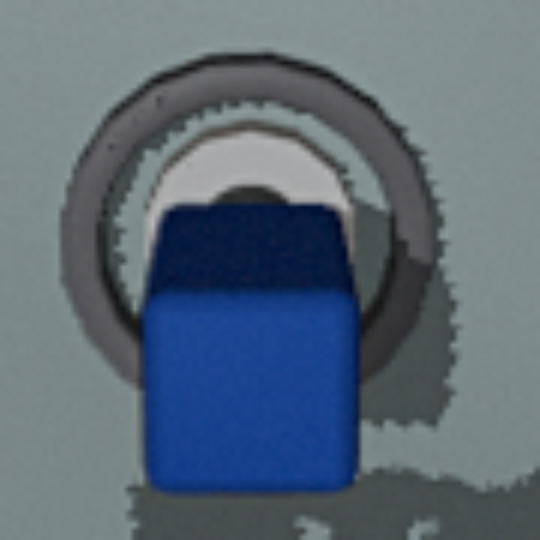

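apply_moves --targets "30 1 1 0 -1; 60 1.5 1 0 -1; 85 1.5 1 0 -1; 95 1.5 1 0 -1; 100 1.5 1 0 -1; 100 1.5 1 0 -1; 100 1.5 1 0 -1; 100 1.5 1 0 -1"

```text
clock: 3.08
position: [572.2, -101.5, 52.7]
ee_rot: [0.597, -0.381, -0.594, -0.382]
contact_force: [0.3, 0.2, -0.3]
gripper_width: 85.3
```

```bash
python3 - <<'E'
from h import *
im=get_image('wrist');save('w3',im['img'])
go([572.3,-102.15,53],114.73);s=st();print(s['contact_force'],s['joint_vel'].round(3))
E
```

```text
R [[0.004, -0.908, -0.418], [0.0, -0.418, 0.908], [-1.0, -0.003, -0.001]] pos [ 571.9  -101.49   52.5 ] clock 3.13
jaw-axis yaw 114.73 shift tool [-0.5  -0.09 -0.77]
spin -0.0
[-1.15911778 -0.67902105  0.03081172] [-0.     0.004 -0.012 -0.005  0.003  0.   ]
```

View pics/w3.png

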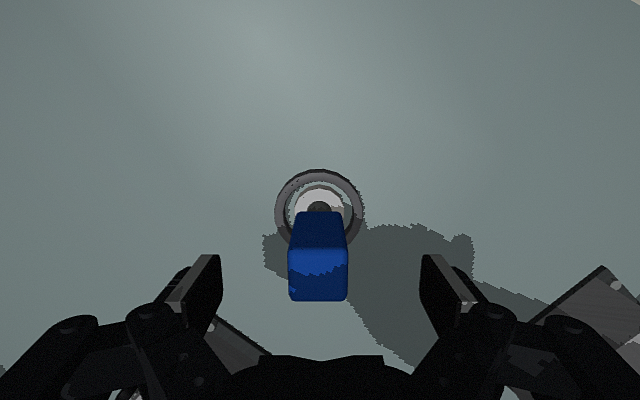

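The handle sits between the pads, with its centre at column 318 and the pads' centre at 321. Closing.

apply_moves --targets "0 0 -0.7 0 0; 0 0 -0.7 0 1; 0 0 -0.7 0 1; 0 0 -0.7 0 1; 0 0 -0.7 0 1; 0 0 -0.7 0 1; 0 0 -0.7 0 1; 0 0 -0.7 0 1; 0 0 -0.7 0 1; 0 0 -0.7 0 1"

```text
clock: 3.97
position: [571.2, -102.2, 50.9]
ee_rot: [0.596, -0.381, -0.595, -0.381]
contact_force: [0.0, -1.5, 2.5]
gripper_width: 24.7
```

apply_moves --targets "0 0 0 0 1; 0 0 0 0 1; 0 0 0 0 1"

```text
clock: 4.22
position: [571.2, -102.2, 50.8]
ee_rot: [0.596, -0.381, -0.595, -0.381]
contact_force: [0.5, -1.6, 2.8]
gripper_width: 24.5
```

```bash
python3 - <<'E'
from h import *
im=get_image('wrist');save('w4',im['img'])
go([572.3,-102.15,160],114.73);s=st();print(s['contact_force'],s['wrist_torque'],s['joint_vel'].round(3))
E
```

```text
R [[0.001, -0.908, -0.418], [-0.0, -0.418, 0.908], [-1.0, -0.001, -0.0]] pos [ 571.15 -102.24   50.87] clock 4.27
jaw-axis yaw 114.72 shift tool [-109.13   -1.16   -0.46]
spin -0.01
[ 1.3846002  -1.88355744  3.02959412] [-0.37574801 -0.18935492  0.04761206] [ 0.    -0.001 -0.001  0.001  0.002  0.001]
```

View pics/w4.png

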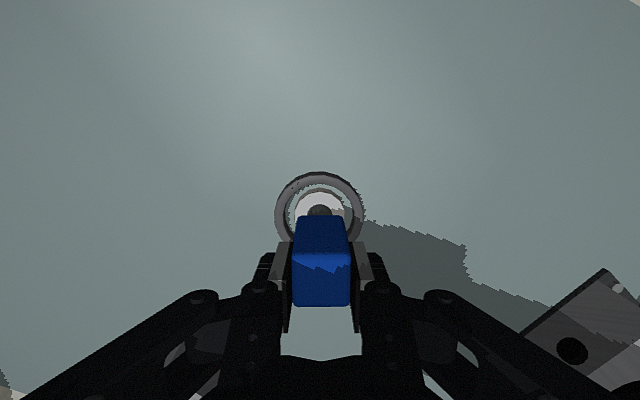

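apply_moves --targets "-5 0 0 0 1; -15 0 0 0 1; -40 0 0 0 1; -70 0 0 0 1; -95 0 0 0 1; -109 0 0 0 1; -109 0 0 0 1; -109 0 0 0 1; -109 0 0 0 1; -109 0 0 0 1"

```text
clock: 5.1
position: [569.4, -102.0, 157.7]
ee_rot: [-0.594, 0.382, 0.597, 0.381]
contact_force: [0.2, 0.0, -2.0]
gripper_width: 25.0
```

```bash
python3 - <<'E'
from h import *
import pickle
im=get_image('wrist');save('w5',im['img']);pickle.dump(im,open('w5.pkl','wb'))
im=get_image('side');save('s5',cv2.resize(im['img'][100:260,250:450],None,fx=3,fy=3))
go([540,100,165],114.73);s=st();print(s['contact_force'],s['wrist_torque'],s['joint_vel'].round(3),s['gripper_width'])
E
```

```text
R [[-0.003, -0.908, -0.418], [-0.0, -0.418, 0.908], [-1.0, 0.003, 0.001]] pos [ 569.89 -102.13  157.99] clock 5.2
jaw-axis yaw 114.7 shift tool [ -6.92 -57.3  196.13]
spin -0.03
[ 0.56986977 -0.58654293 -1.36632267] [-0.00354352 -0.04730529  0.0594964 ] [-0.001 -0.001  0.011  0.004 -0.    -0.   ] 24.781446929373516
```

View pics/w5.png

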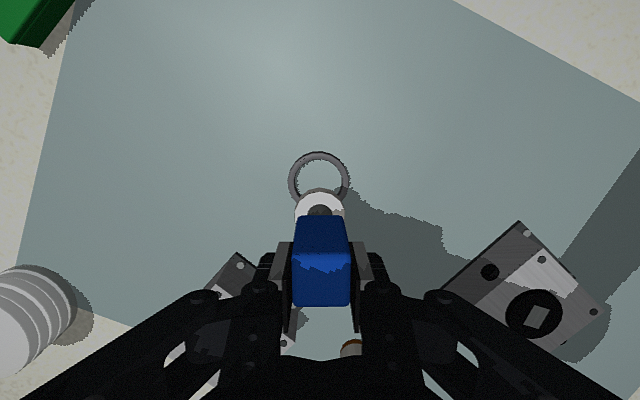

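View pics/s5.png

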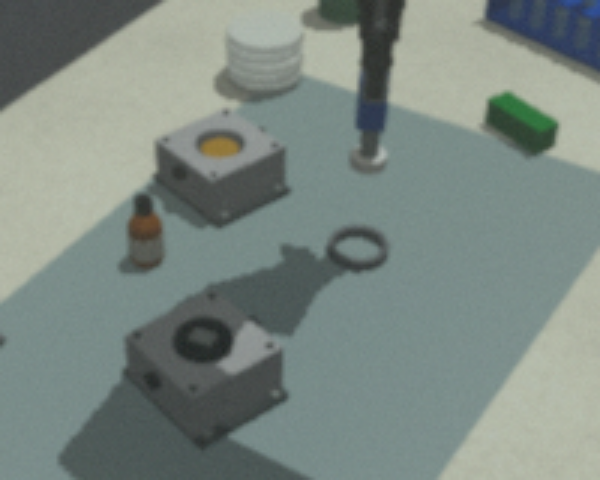

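The tamper is held upright and the ring is empty. Moving on so that the wrist camera sits over the holder.

```bash
python3 - <<'E'
from h import *
import pickle
im=pickle.load(open('w5.pkl','rb'))
g=cv2.resize(im['img'][140:230,270:370],None,fx=6,fy=6);save('w5c',g)
go([645,150,165],114.73)
E
```

```text
R [[-0.003, -0.908, -0.418], [-0.0, -0.418, 0.908], [-1.0, 0.003, 0.001]] pos [ 569.89 -102.13  157.99] clock 5.2
jaw-axis yaw 114.7 shift tool [  -7.26 -173.58  197.67]
spin -0.03
```

View pics/w5c.png

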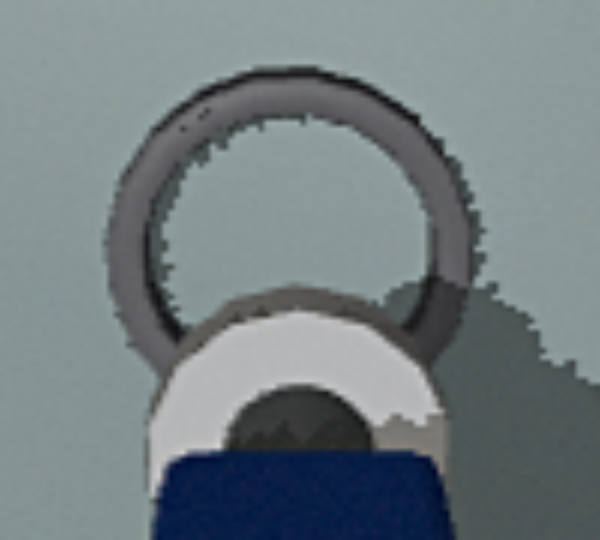

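```bash
python3 - <<'E'
from h import *
import pickle
im=pickle.load(open('w5.pkl','rb'))
def fit(pts,z,s=6,o=(270,140)):
    Q=np.array([onz(im,o[0]+(a+.5)/s-.5,o[1]+(b+.5)/s-.5,z)[:2] for a,b in pts])
    x=np.c_[2*Q,np.ones(len(Q))];f=np.linalg.lstsq(x,(Q**2).sum(1),rcond=None)[0];print(f[:2].round(1),np.sqrt(f[2]+f[:2]@f[:2]).round(1))
fit([(107,240),(118,180),(165,110),(225,77),(290,69),(370,86),(430,130),(465,190),(473,240),(455,320),(440,350)],11)
fit([(150,430),(165,380),(205,335),(297,309),(390,335),(430,378),(447,430)],119)
E
```

```text
[ 573.5 -101.8] 29.6
[ 570.3 -101.5] 16.5
```

apply_moves --targets "-2 -20 23 0 1; -4 -40 46 0 1; -7 -60 69 0 1; -7 -80 92 0 1; -7 -100 115 0 1; -7 -120 138 0 1; -7 -140 160 0 1; -7 -160 182 0 1; -7 -173 198 0 1; -7 -173 198 0 1"

```text
clock: 6.03
position: [645.7, 153.9, 164.7]
ee_rot: [-0.596, 0.381, 0.596, 0.38]
contact_force: [0.6, 0.6, -2.2]
gripper_width: 24.5
```

apply_moves --targets "0 0 0 0 1; 0 0 0 0 1; 0 0 0 0 1; 0 0 0 0 1"

```text
clock: 6.37
position: [644.9, 149.0, 166.6]
ee_rot: [-0.595, 0.382, 0.595, 0.382]
contact_force: [-0.0, -1.1, -0.8]
gripper_width: 24.7
```

```bash
python3 - <<'E'
from h import *
import pickle
im=get_image('wrist');save('w6',im['img']);pickle.dump(im,open('w6.pkl','wb'))
go([645,150,165],114.73);s=st();print(s['contact_force'],s['joint_vel'].round(3),s['gripper_width'])
E
```

```text
R [[-0.0, -0.909, -0.417], [-0.0, -0.417, 0.909], [-1.0, 0.0, -0.0]] pos [645.04 149.06 166.68] clock 6.42
jaw-axis yaw 114.65 shift tool [ 1.68 -0.36  0.87]
spin -0.08
[ 0.27597145 -0.22890647 -0.91088479] [ 0.002 -0.002  0.003  0.001 -0.    -0.002] 24.69246568310258
```

View pics/w6.png

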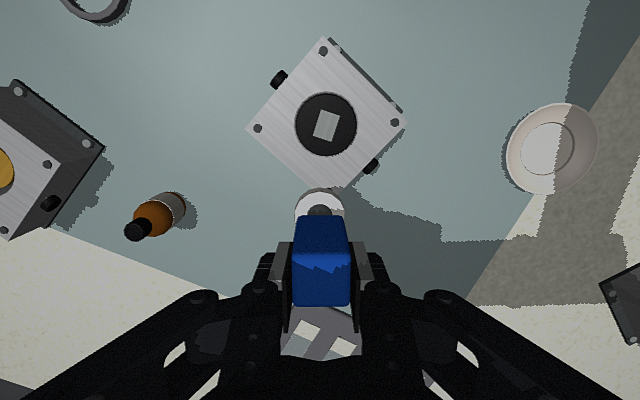

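The holder with its specimen is seen clear, with the disc at (326,125). The tamper's foot is at (320,200).

```bash
cat >> h.py <<'E'
def circ(Q):
    Q=np.array(Q);x=np.c_[2*Q,np.ones(len(Q))];f=np.linalg.lstsq(x,(Q**2).sum(1),rcond=None)[0]
    r=np.sqrt(f[2]+f[:2]@f[:2]);e=np.abs(np.linalg.norm(Q-f[:2],axis=1)-r);return f[:2].round(1),r.round(1),e.max().round(1)
E
python3 - <<'E'
from h import *
import pickle
im=pickle.load(open('w6.pkl','rb'));I=im['img']
G=cv2.cvtColor(I,cv2.COLOR_RGB2GRAY)
save('w6c',cv2.resize(I[25:225,235:425],None,fx=3,fy=3))
save('w6d',cv2.resize(I[80:170,285:370],None,fx=6,fy=6))
m=(G<75).astype(np.uint8);m[:85]=0;m[165:]=0;m[:,:288]=0;m[:,365:]=0
cs,_=cv2.findContours(m,cv2.RETR_EXTERNAL,cv2.CHAIN_APPROX_NONE)
c=max(cs,key=cv2.contourArea);hull=cv2.convexHull(c)[:,0];print(cv2.contourArea(c),hull.min(0),hull.max(0))
for z in (54,59): print(z,circ([onz(im,*p,z)[:2] for p in hull]))
# block top by brightness
s=np.zeros_like(G);
t=((G>95)).astype(np.uint8)
t=cv2.morphologyEx(t,cv2.MORPH_OPEN,np.ones((3,3)))
E
```

```text
2995.5 [295  93] [356 155]
54 (array([596. , 132.2]), np.float64(25.5), np.float64(0.8))
59 (array([595.7, 132. ]), np.float64(25.1), np.float64(0.7))
```

View pics/w6c.png

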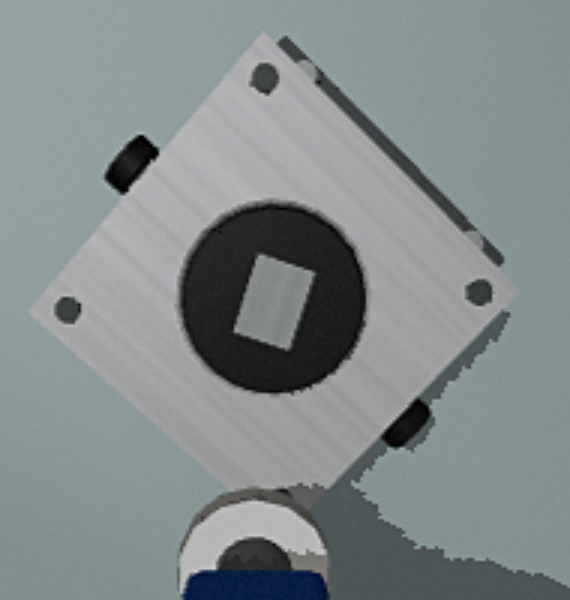

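View pics/w6d.png

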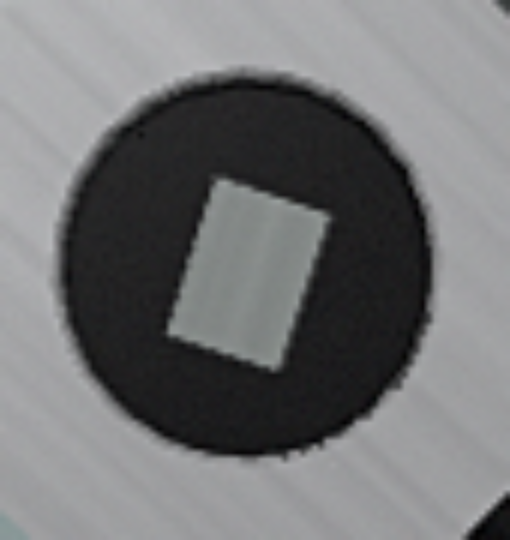

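```bash
python3 - <<'E'
from h import *
import pickle
im=pickle.load(open('w6.pkl','rb'));I=im['img']
save('w6e',cv2.resize(I[180:315,270:370],None,fx=5.5,fy=5.5)[:,:])
P=np.array([onz(im,235+a/3-.3,25+b/3-.3,54)[:2] for a,b in [(518,291),(30,311),(263,32)]]);print(P.round(1),(P[0]+P[1])/2)
go([595,131.6,125],114.7)
E
```

```text
[[565.5 192. ]
 [626.4  72.4]
 [535.9 101.4]] [595.96947386 132.20685459]
R [[-0.0, -0.909, -0.417], [-0.0, -0.417, 0.909], [-1.0, 0.0, -0.0]] pos [645.04 149.06 166.68] clock 6.42
jaw-axis yaw 114.65 shift tool [41.69 52.76  5.  ]
spin -0.05
```

View pics/w6e.png

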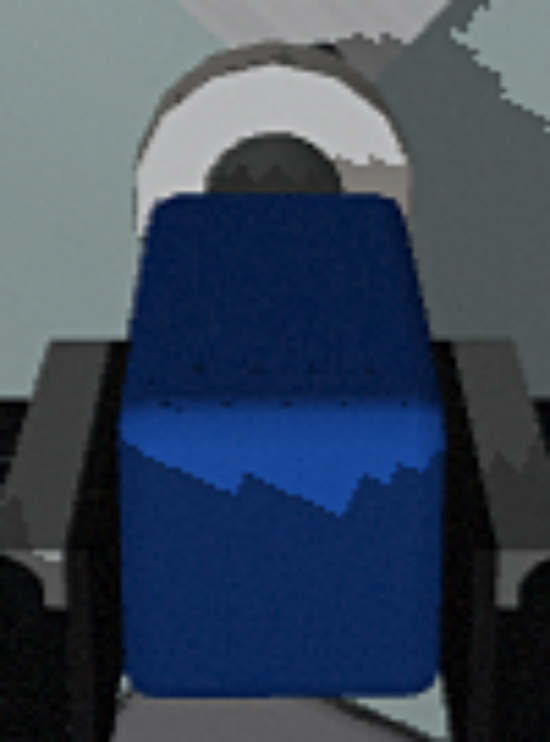

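```bash
python3 - <<'E'
from h import *
import pickle
im=pickle.load(open('w6.pkl','rb'))
R=Rn.from_quat(st()['ee_rot']).as_matrix();p=st()['position']
f=lambda a,b,z:onz(im,270+a/5.5-.4,180+b/5.5-.4,z)
H=116
e=np.array([f(a,b,H+96)[:2] for a,b in [(120,410),(442,410),(442,695),(120,695)]]);print('top size',[np.linalg.norm(e[i]-e[i-1]).round(1) for i in range(4)])
t=np.r_[e.mean(0),H+96]
c,r,er=circ([f(a,b,H+12)[:2] for a,b in [(135,195),(148,150),(170,115),(210,82),(272,64),(330,80),(375,112),(400,150),(411,195)]])
print('foot',c,r,er,'tool-frame offset foot',(R.T@(np.r_[c,p[2]]-p)).round(2),'top',(R.T@(np.r_[t[:2],p[2]]-p)).round(2))
E
```

```text
top size [np.float64(24.2), np.float64(23.8), np.float64(24.2), np.float64(24.9)]
foot [646.5 149.8] 16.3 0.4 tool-frame offset foot [-0.   -1.64  0.07] top [-0.   -0.73  0.92]
```

apply_moves --targets "0 15 1 0 1; 0 30 3 0 1; 10 43 4 0 1; 22 53 5 0 1; 34 53 5 0 1; 42 53 5 0 1; 42 53 5 0 1; 42 53 5 0 1; 42 53 5 0 1; 42 53 5 0 1"

```text
clock: 7.25
position: [595.7, 132.6, 125.4]
ee_rot: [0.596, -0.381, -0.595, -0.382]
contact_force: [0.0, -0.4, -0.7]
gripper_width: 24.2
```

```bash
python3 - <<'E'
from h import *
im=get_image('side');save('s7',cv2.resize(im['img'][110:260,250:400],None,fx=4,fy=4))
im=get_image('wrist');save('w7',im['img'])
go([594.8,131.6,113],114.7);s=st();print(s['contact_force'],s['wrist_torque'],s['joint_vel'].round(3),s['gripper_width'])
E
```

```text
R [[0.001, -0.908, -0.418], [0.0, -0.418, 0.908], [-1.0, -0.001, -0.0]] pos [595.45 132.61 125.16] clock 7.35
jaw-axis yaw 114.71 shift tool [12.16  1.03 -0.65]
spin 0.01
[ 0.3629357  -0.14930665 -1.39153794] [ 0.01103881 -0.00713839  0.02085919] [ 0.003  0.    -0.005 -0.001 -0.001  0.   ] 24.559773579034122
```

View pics/s7.png

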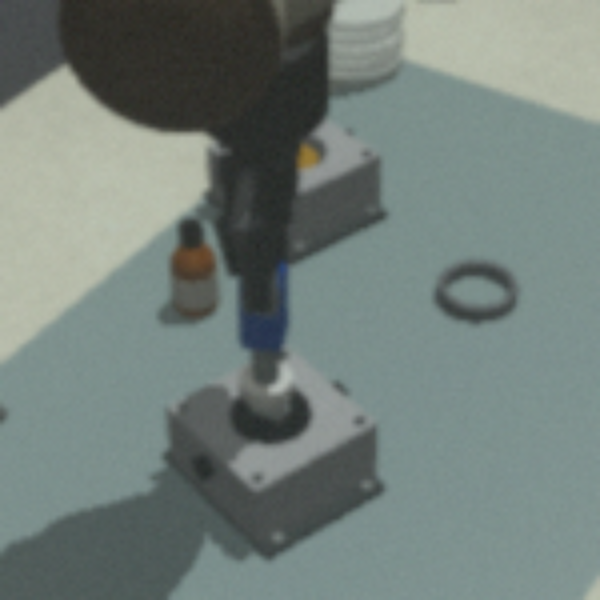

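View pics/w7.png

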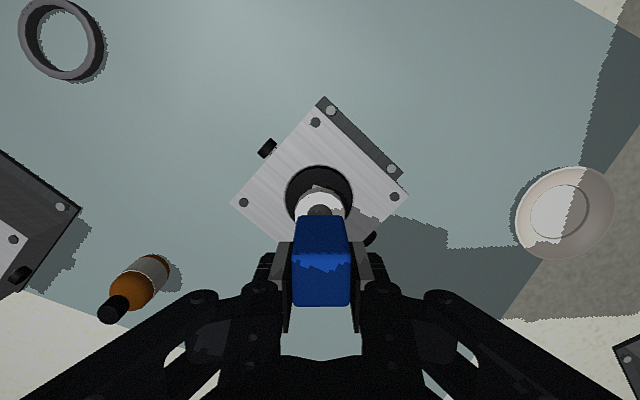

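The foot is centred over the black disc. Descending gently.

apply_moves --targets "3 1 -0.6 0 1; 6 1 -0.6 0 1; 9 1 -0.6 0 1; 11 1 -0.6 0 1; 12 1 -0.6 0 1; 13 1 -0.6 0 1; 14 1 -0.6 0 1; 14 1 -0.6 0 1; 14 1 -0.6 0 1"

```text
clock: 8.1
position: [594.3, 131.5, 110.6]
ee_rot: [0.595, -0.381, -0.595, -0.381]
contact_force: [0.2, 0.1, -1.2]
gripper_width: 24.9
```

```bash
cat > r.py <<'E'
from h import *
go([594.8,131.6,100],114.7);s=st();print(s['contact_force'].round(2),s['wrist_torque'].round(3),s['joint_vel'].round(3))
E
python3 r.py
```

```text
R [[-0.0, -0.908, -0.418], [-0.0, -0.418, 0.908], [-1.0, 0.0, -0.0]] pos [594.27 131.49 110.59] clock 8.1
jaw-axis yaw 114.72 shift tool [10.59 -0.52 -0.12]
spin 0.02
[ 0.18  0.1  -1.16] [ 0.023  0.012 -0.035] [-0.    -0.002  0.003  0.001  0.     0.   ]
```

apply_moves --targets "1 -0.5 0 0 1; 2 -0.5 0 0 1; 3 -0.5 0 0 1; 4 -0.5 0 0 1; 4 -0.5 0 0 1; 4 -0.5 0 0 1"

```text
clock: 8.6
position: [595.0, 131.8, 107.0]
ee_rot: [0.596, -0.381, -0.595, -0.382]
contact_force: [-0.3, 0.1, 3.3]
gripper_width: 25.1
```

```bash
python3 r.py
```

```text
R [[0.001, -0.908, -0.418], [0.0, -0.418, 0.908], [-1.0, -0.001, -0.0]] pos [594.99 131.81 106.98] clock 8.6
jaw-axis yaw 114.72 shift tool [ 6.98  0.26 -0.11]
spin 0.02
[-0.35  0.14  3.32] [ 0.106  0.275 -0.008] [-0.001 -0.001  0.001  0.002 -0.001 -0.001]
```

apply_moves --targets "1 0 0 0 1; 2 0 0 0 1; 3 0 0 0 1; 4 0 0 0 1; 4 0 0 0 1; 4 0 0 0 1"

```text
clock: 9.1
position: [595.0, 131.8, 102.9]
ee_rot: [0.596, -0.381, -0.595, -0.382]
contact_force: [-0.7, 0.1, 4.3]
gripper_width: 24.4
```

```bash
python3 r.py; python3 - <<'E'
from h import *
im=get_image('wrist');save('w8',cv2.resize(im['img'][90:250,210:430],None,fx=3.5,fy=3.5))
im=get_image('side');save('s8',cv2.resize(im['img'][180:260,280:370],None,fx=6,fy=6))
E
```

```text
R [[0.001, -0.908, -0.418], [0.0, -0.418, 0.908], [-1.0, -0.001, -0.0]] pos [595.03 131.8  102.85] clock 9.1
jaw-axis yaw 114.72 shift tool [ 2.85  0.3  -0.08]
spin 0.02
[-0.69  0.14  4.29] [ 0.177  0.321 -0.011] [-0.002  0.002  0.001 -0.     0.001  0.002]
```

View pics/w8.png

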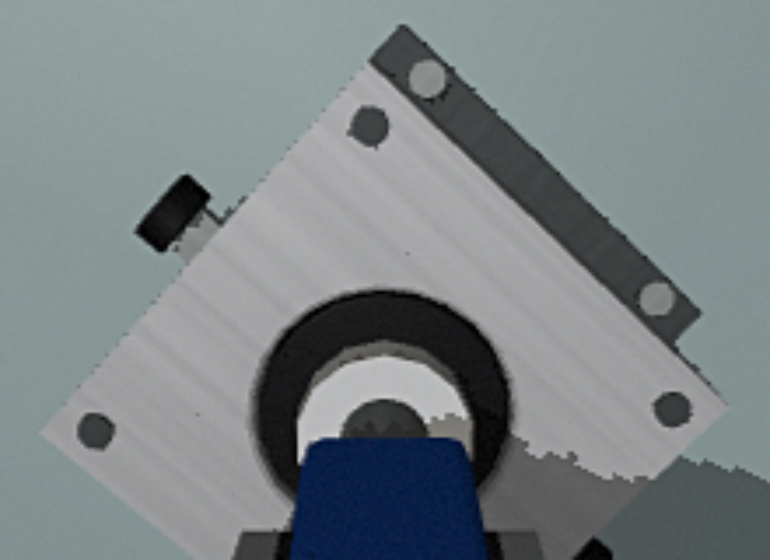

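View pics/s8.png

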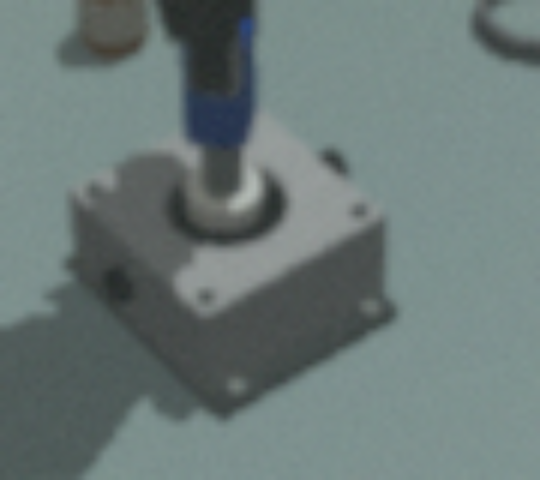

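```bash
python3 - <<'E'
from h import *
import pickle
im=get_image('wrist');pickle.dump(im,open('w9.pkl','wb'));p=st()['position']
g=cv2.resize(im['img'][160:240,270:370],None,fx=8,fy=8,interpolation=2);save('w9',g)
f=lambda a,b,z:onz(im,210+(a+.5)/3.5-.5,90+(b+.5)/3.5-.5,z)[:2]
print(circ([f(a,b,64) for a,b in [(297,430),(303,405),(325,375),(355,360),(385,355),(415,358),(445,375),(467,405),(474,430)]]))
print(circ([f(a,b,52.5) for a,b in [(252,410),(262,360),(290,325),(330,300),(385,289),(440,305),(480,332),(502,370),(511,410),(500,455)]]))
E
```

```text
(array([596.3, 132.8]), np.float64(16.8), np.float64(0.2))
(array([595.8, 131.5]), np.float64(25.4), np.float64(0.3))
```

View pics/w9.png

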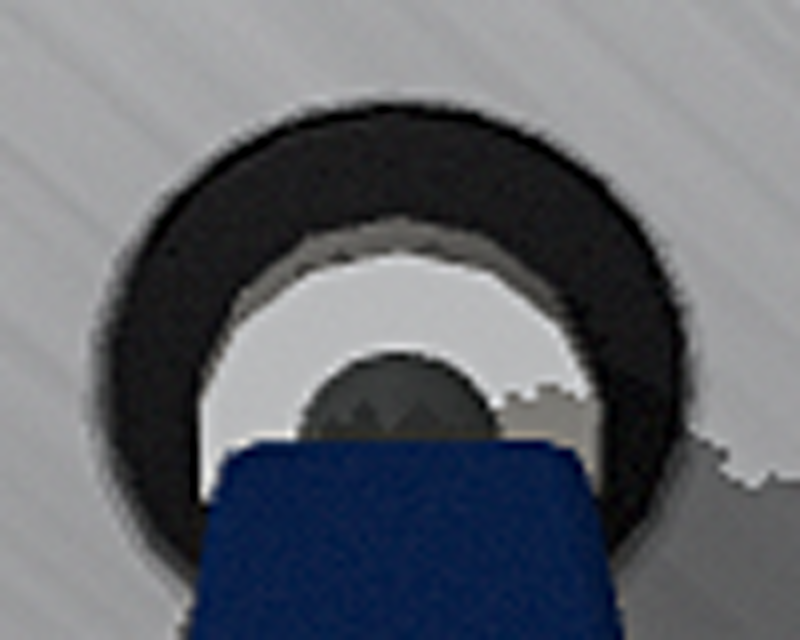

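The foot is about (0.5, 1.3) mm off the disc's centre, so I'll lift, re-centre, and press again.

apply_moves --targets "-3 0 0 0 1; -6 0 0 0 1; -9 0 0 0 1; -9 0.5 -0.5 0 1; -9 1 -0.9 0 1; -9 1 -0.9 0 1; -9 1 -0.9 0 1; -7.5 1 -0.9 0 1; -6 1 -0.9 0 1; -6 1 -0.9 0 1"

```text
clock: 10.08
position: [594.2, 130.5, 108.5]
ee_rot: [-0.595, 0.381, 0.595, 0.381]
contact_force: [-0.1, 0.2, 0.2]
gripper_width: 24.7
```

```bash
python3 r.py
```

```text
R [[-0.0, -0.908, -0.418], [-0.0, -0.418, 0.908], [-1.0, 0.0, -0.0]] pos [594.17 130.45 108.52] clock 10.08
jaw-axis yaw 114.71 shift tool [ 8.52 -1.06  0.78]
spin 0.01
[-0.09  0.17  0.19] [ 0.052  0.124 -0.024] [-0.    -0.     0.001  0.001 -0.003 -0.001]
```

apply_moves --targets "1 0 0 0 1; 2 0 0 0 1; 3 0 0 0 1; 4 0 0 0 1; 5 0 0 0 1; 6 0 0 0 1; 6 0 0 0 1; 6 0 0 0 1"

```text
clock: 10.75
position: [594.4, 130.5, 102.9]
ee_rot: [0.596, -0.381, -0.595, -0.382]
contact_force: [-2.3, -0.3, 5.0]
gripper_width: 24.6
```

```bash
python3 r.py;  python3 - <<'E'
from h import *
import pickle
im=get_image('wrist');pickle.dump(im,open('w10.pkl','wb'));
g=cv2.resize(im['img'][160:240,270:370],None,fx=8,fy=8,interpolation=2);save('w10',g)
E
```

```text
R [[0.001, -0.908, -0.418], [0.0, -0.418, 0.908], [-1.0, -0.001, -0.0]] pos [594.37 130.48 102.9 ] clock 10.75
jaw-axis yaw 114.72 shift tool [ 2.9  -0.86  0.84]
spin 0.02
[-2.3  -0.27  4.96] [0.157 0.603 0.01 ] [-0.001 -0.     0.001 -0.    -0.    -0.001]
```

View pics/w10.png

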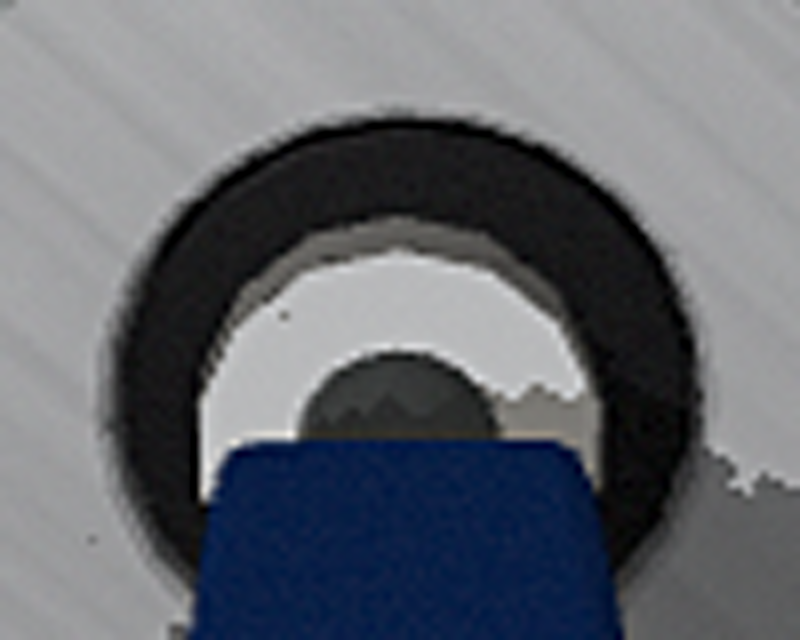

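```bash
  python3 - <<'E'
from h import *
import pickle
im=pickle.load(open('w10.pkl','rb'))
f=lambda a,b,z:onz(im,270+(a+.5)/8-.5,160+(b+.5)/8-.5,z)[:2]
print(circ([f(a,b,64) for a,b in [(200,420),(215,375),(240,330),(290,280),(345,258),(400,250),(460,258),(520,290),(570,340),(595,385),(602,430)]]))
print(circ([f(a,b,52.5) for a,b in [(115,400),(130,330),(165,250),(215,185),(290,140),(400,115),(500,135),(580,180),(640,240),(680,310),(697,380),(690,440)]]))
E
```

```text
(array([595.5, 131.4]), np.float64(16.5), np.float64(0.2))
(array([595.4, 131.8]), np.float64(24.9), np.float64(0.4))
```

Centred to within 0.4 mm. Pressing on in steps, watching the force.

apply_moves --targets "1 0 0 0 1; 2 0 0 0 1; 3 0 0 0 1; 4 0 0 0 1; 4 0 0 0 1; 4 0 0 0 1"

```text
clock: 11.3
position: [594.4, 130.5, 98.4]
ee_rot: [0.595, -0.381, -0.595, -0.382]
contact_force: [-0.5, 1.1, 3.0]
gripper_width: 24.6
```

```bash
python3 r.py
```

```text
R [[0.0, -0.908, -0.418], [0.0, -0.418, 0.908], [-1.0, -0.0, -0.0]] pos [594.4  130.51  98.41] clock 11.3
jaw-axis yaw 114.71 shift tool [-1.59 -0.82  0.83]
spin 0.01
[-0.51  1.12  3.05] [0.218 0.128 0.027] [-0.    -0.001 -0.002 -0.001 -0.001  0.001]
```

apply_moves --targets "1 0 0 0 1; 2 0 0 0 1; 3 0 0 0 1; 4 0 0 0 1; 4 0 0 0 1; 4 0 0 0 1"

```text
clock: 11.8
position: [594.4, 130.5, 94.6]
ee_rot: [0.596, -0.381, -0.595, -0.382]
contact_force: [-0.4, -0.1, 3.9]
gripper_width: 25.0
```

```bash
python3 r.py
```

```text
R [[0.0, -0.908, -0.418], [0.0, -0.418, 0.908], [-1.0, -0.0, -0.0]] pos [594.37 130.53  94.59] clock 11.8
jaw-axis yaw 114.72 shift tool [-5.41 -0.84  0.8 ]
spin 0.02
[-0.45 -0.12  3.95] [ 0.158  0.124 -0.024] [-0.     0.001 -0.001 -0.001 -0.001  0.001]
```

apply_moves --targets "1 0 0 0 1; 2 0 0 0 1; 3 0 0 0 1; 4 0 0 0 1; 4 0 0 0 1; 4 0 0 0 1"

```text
clock: 12.3
position: [594.4, 130.5, 90.8]
ee_rot: [0.596, -0.381, -0.595, -0.382]
contact_force: [-0.2, -0.1, 5.1]
gripper_width: 24.6
```

```bash
python3 r.py
```

```text
R [[0.001, -0.908, -0.418], [0.0, -0.418, 0.908], [-1.0, -0.001, -0.0]] pos [594.41 130.5   90.79] clock 12.3
jaw-axis yaw 114.72 shift tool [-9.21 -0.82  0.83]
spin 0.02
[-0.23 -0.07  5.12] [ 0.197  0.23  -0.005] [ 0.    -0.001 -0.     0.001 -0.001  0.001]
```

apply_moves --targets "0.5 0 0 0 1; 1 0 0 0 1; 1.5 0 0 0 1; 2 0 0 0 1; 2.5 0 0 0 1; 2.5 0 0 0 1; 2.5 0 0 0 1"

```text
clock: 12.88
position: [594.4, 130.5, 88.3]
ee_rot: [0.596, -0.381, -0.595, -0.382]
contact_force: [-0.1, 0.8, 5.0]
gripper_width: 24.5
```

```bash
python3 r.py
```

```text
R [[0.0, -0.908, -0.418], [0.0, -0.418, 0.908], [-1.0, -0.0, -0.0]] pos [594.38 130.51  88.27] clock 12.88
jaw-axis yaw 114.72 shift tool [-11.73  -0.85   0.82]
spin 0.02
[-0.15  0.81  5.  ] [0.229 0.227 0.002] [-0.001 -0.     0.003  0.    -0.001  0.   ]
```

apply_moves --targets "0.4 0 0 0 1; 0.8 0 0 0 1; 1 0 0 0 1; 1 0 0 0 1"

```text
clock: 13.22
position: [594.4, 130.5, 87.3]
ee_rot: [0.596, -0.381, -0.595, -0.382]
contact_force: [-0.2, 0.5, 5.4]
gripper_width: 24.5
```

apply_moves --targets "0.4 0 0 0 1; 0.8 0 0 0 1; 0.8 0 0 0 1; 0.8 0 0 0 1"

```text
clock: 13.55
position: [594.4, 130.5, 86.6]
ee_rot: [0.596, -0.381, -0.595, -0.382]
contact_force: [-0.8, -0.3, 6.1]
gripper_width: 24.5
```

apply_moves --targets "0.4 0 0 0 1; 0.8 0 0 0 1; 0.8 0 0 0 1; 0.8 0 0 0 1"

```text
clock: 13.88
position: [594.4, 130.5, 85.8]
ee_rot: [0.596, -0.381, -0.595, -0.382]
contact_force: [-0.8, 0.5, 5.5]
gripper_width: 24.4
```

apply_moves --targets "0.3 0 0 0 1; 0.6 0 0 0 1; 0.6 0 0 0 1; 0.6 0 0 0 1"

```text
clock: 14.22
position: [594.5, 130.6, 85.3]
ee_rot: [0.596, -0.381, -0.595, -0.382]
contact_force: [-1.0, 0.9, 5.4]
gripper_width: 24.5
```

apply_moves --targets "0.4 0 0 0 1; 0.8 0 0 0 1; 0.8 0 0 0 1"

```text
clock: 14.47
position: [594.5, 130.5, 84.5]
ee_rot: [0.596, -0.381, -0.595, -0.382]
contact_force: [-1.0, -0.1, 5.8]
gripper_width: 24.6
```

apply_moves --targets "0.4 0 0 0 1; 0.8 0 0 0 1; 0.8 0 0 0 1"

```text
clock: 14.72
position: [594.5, 130.5, 83.7]
ee_rot: [0.596, -0.381, -0.595, -0.382]
contact_force: [-0.7, 1.9, 5.1]
gripper_width: 24.9
```

apply_moves --targets "0.4 0 0 0 1; 0.7 0 0 0 1; 0.7 0 0 0 1"

```text
clock: 14.97
position: [594.5, 130.5, 83.1]
ee_rot: [0.596, -0.381, -0.595, -0.382]
contact_force: [-0.9, 0.3, 5.9]
gripper_width: 24.7
```

apply_moves --targets "0.4 0 0 0 1; 0.8 0 0 0 1; 0.8 0 0 0 1"

```text
clock: 15.22
position: [594.5, 130.5, 82.3]
ee_rot: [0.596, -0.381, -0.595, -0.382]
contact_force: [-1.0, 1.3, 7.2]
gripper_width: 24.5
```

apply_moves --targets "0.3 0 0 0 1; 0.6 0 0 0 1; 0.6 0 0 0 1"

```text
clock: 15.47
position: [594.5, 130.6, 81.8]
ee_rot: [0.596, -0.381, -0.595, -0.382]
contact_force: [-2.4, -0.1, 7.2]
gripper_width: 24.8
```

apply_moves --targets "0.3 0 0 0 1; 0.6 0 0 0 1; 0.6 0 0 0 1"

```text
clock: 15.72
position: [594.5, 130.5, 81.2]
ee_rot: [0.596, -0.381, -0.595, -0.382]
contact_force: [-0.9, 0.4, 7.2]
gripper_width: 24.3
```

apply_moves --targets "0.4 0 0 0 1; 0.8 0 0 0 1; 0.8 0 0 0 1"

```text
clock: 15.97
position: [594.5, 130.6, 80.5]
ee_rot: [0.596, -0.381, -0.595, -0.382]
contact_force: [-0.6, 1.8, 7.7]
gripper_width: 24.8
```

apply_moves --targets "0.4 0 0 0 1; 0.8 0 0 0 1; 0.8 0 0 0 1"

```text
clock: 16.22
position: [594.5, 130.6, 79.7]
ee_rot: [0.596, -0.381, -0.595, -0.382]
contact_force: [-1.4, 0.7, 7.9]
gripper_width: 23.9
```

apply_moves --targets "0.4 0 0 0 1; 0.8 0 0 0 1; 0.8 0 0 0 1"

```text
clock: 16.47
position: [594.6, 130.6, 79.0]
ee_rot: [0.596, -0.381, -0.595, -0.382]
contact_force: [-1.7, 0.8, 7.6]
gripper_width: 24.7
```

apply_moves --targets "0.4 0 0 0 1; 0.8 0 0 0 1; 0.8 0 0 0 1"

```text
clock: 16.72
position: [594.6, 130.5, 78.2]
ee_rot: [0.596, -0.381, -0.595, -0.382]
contact_force: [-1.8, 0.4, 7.2]
gripper_width: 24.9
```

apply_moves --targets "0.4 0 0 0 1; 0.8 0 0 0 1; 0.8 0 0 0 1"

```text
clock: 16.97
position: [594.5, 130.6, 77.4]
ee_rot: [0.596, -0.381, -0.595, -0.382]
contact_force: [-2.1, 1.1, 7.6]
gripper_width: 24.6
```

apply_moves --targets "0.4 0 0 0 1; 0.8 0 0 0 1; 0.8 0 0 0 1"

```text
clock: 17.22
position: [594.6, 130.6, 76.7]
ee_rot: [0.596, -0.381, -0.595, -0.382]
contact_force: [-0.7, 0.9, 7.6]
gripper_width: 24.6
```

apply_moves --targets "0.4 0 0 0 1; 0.7 0 0 0 1; 0.7 0 0 0 1"

```text
clock: 17.47
position: [594.7, 130.6, 76.4]
ee_rot: [0.596, -0.381, -0.595, -0.382]
contact_force: [-1.8, 0.5, 8.9]
gripper_width: 24.8
```

apply_moves --targets "0.2 0 0 0 1; 0.2 0 0 0 1; 0.2 0 0 0 1"

```text
clock: 17.72
position: [594.7, 130.6, 76.4]
ee_rot: [0.596, -0.381, -0.595, -0.382]
contact_force: [-1.6, 0.1, 10.0]
gripper_width: 24.9
```

```bash
python3 r.py
```

```text
R [[0.002, -0.908, -0.419], [0.0, -0.419, 0.908], [-1.0, -0.001, -0.0]] pos [594.71 130.55  76.35] clock 17.72
jaw-axis yaw 114.74 shift tool [-23.64  -0.55   0.9 ]
spin 0.04
[-1.65  0.07 10.02] [0.183 0.771 0.018] [ 0.001  0.     0.001  0.    -0.002  0.001]
```

The stop is felt at TCP z ≈76.4 (depth ≈33.5). Raising the force in small steps.

apply_moves --targets "0.4 0 0 0 1; 0.4 0 0 0 1; 0.4 0 0 0 1"

```text
clock: 17.97
position: [594.8, 130.5, 76.3]
ee_rot: [0.596, -0.381, -0.595, -0.382]
contact_force: [-2.4, -0.8, 11.0]
gripper_width: 24.6
```

apply_moves --targets "0.6 0 0 0 1; 0.6 0 0 0 1; 0.6 0 0 0 1"

```text
clock: 18.22
position: [594.9, 130.6, 76.1]
ee_rot: [0.596, -0.381, -0.595, -0.382]
contact_force: [-2.0, 0.1, 13.0]
gripper_width: 24.6
```

```bash
python3 r.py
```

```text
R [[0.002, -0.908, -0.419], [0.0, -0.419, 0.908], [-1.0, -0.002, -0.001]] pos [594.86 130.55  76.11] clock 18.22
jaw-axis yaw 114.76 shift tool [-23.89  -0.43   0.96]
spin 0.06
[-2.02  0.13 13.03] [0.223 1.139 0.011] [-0.     0.001 -0.002  0.     0.002  0.   ]
```

apply_moves --targets "0.5 0 0 0 1; 1 0 0 0 1; 1 0 0 0 1"

```text
clock: 18.47
position: [595.0, 130.5, 75.9]
ee_rot: [0.596, -0.381, -0.595, -0.382]
contact_force: [-4.0, 0.1, 16.4]
gripper_width: 24.7
```

apply_moves --targets "0.5 0 0 0 1; 1 0 0 0 1; 1 0 0 0 1; 1 0 0 0 1"

```text
clock: 18.8
position: [595.1, 130.6, 75.7]
ee_rot: [0.597, -0.38, -0.595, -0.382]
contact_force: [-4.7, 0.5, 19.5]
gripper_width: 24.6
```

```bash
python3 r.py;  python3 - <<'E'
from h import *
im=get_image('wrist')
g=cv2.resize(im['img'][150:240,250:390],None,fx=5.5,fy=5.5,interpolation=2);save('w11',g)
E
```

```text
R [[0.003, -0.908, -0.419], [0.0, -0.419, 0.908], [-1.0, -0.003, -0.001]] pos [595.13 130.56  75.68] clock 18.8
jaw-axis yaw 114.78 shift tool [-24.32  -0.21   1.05]
spin 0.08
[-4.73  0.48 19.55] [ 0.216  1.876 -0.015] [-0.001  0.    -0.002  0.001  0.002 -0.003]
```

View pics/w11.png

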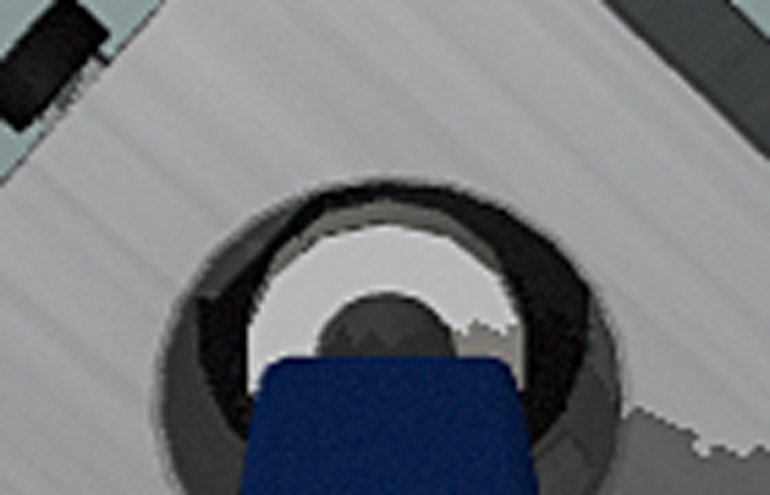

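Held at about 20.8 N contact. The noses are visible above the disc at (230,250) and (590,300) in the crop. Holding for over a second.

apply_moves --targets "0 0 0 0 1; 0 0 0 0 1; 0 0 0 0 1; 0 0 0 0 1; 0 0 0 0 1; 0 0 0 0 1; 0 0 0 0 1; 0 0 0 0 1; 0 0 0 0 1; 0 0 0 0 1"

```text
clock: 19.68
position: [595.1, 130.6, 75.7]
ee_rot: [0.597, -0.38, -0.595, -0.382]
contact_force: [-5.2, 0.1, 19.2]
gripper_width: 24.4
```

apply_moves --targets "0 0 0 0 1; 0 0 0 0 1; 0 0 0 0 1; 0 0 0 0 1; 0 0 0 0 1"

```text
clock: 20.1
position: [595.1, 130.6, 75.7]
ee_rot: [0.597, -0.38, -0.595, -0.382]
contact_force: [-5.4, -0.3, 19.2]
gripper_width: 24.7
```

```bash
python3 r.py
```

```text
R [[0.003, -0.908, -0.419], [0.0, -0.419, 0.908], [-1.0, -0.003, -0.001]] pos [595.15 130.55  75.68] clock 20.1
jaw-axis yaw 114.79 shift tool [-24.32  -0.19   1.07]
spin 0.09
[-5.39 -0.28 19.21] [ 0.275  1.924 -0.018] [-0.001  0.001 -0.001 -0.     0.002  0.001]
```

apply_moves --targets "-1.5 0 0 0 1; -3 0 0 0 1; -5 0 0 0 1; -7 0 0 0 1; -9 0 0 0 1; -11 0 0 0 1; -13 0 0 0 1; -15 0 0 0 1; -17 0 0 0 1; -17 0 0 0 1"

```text
clock: 20.93
position: [594.0, 130.4, 88.6]
ee_rot: [-0.595, 0.382, 0.595, 0.381]
contact_force: [0.2, 0.4, 3.8]
gripper_width: 24.7
```

```bash
python3 r.py;  python3 - <<'E'
from h import *
im=get_image('wrist')
g=cv2.resize(im['img'][130:240,240:400],None,fx=5,fy=5,interpolation=2);save('w12',g)
E
```

```text
R [[-0.0, -0.909, -0.418], [0.0, -0.418, 0.909], [-1.0, 0.0, 0.0]] pos [593.99 130.38  88.6 ] clock 20.93
jaw-axis yaw 114.7 shift tool [-11.4   -1.24   0.77]
spin -0.0
[0.21 0.44 3.82] [ 0.257  0.021 -0.002] [ 0.001  0.005 -0.     0.002  0.009 -0.   ]
```

View pics/w12.png

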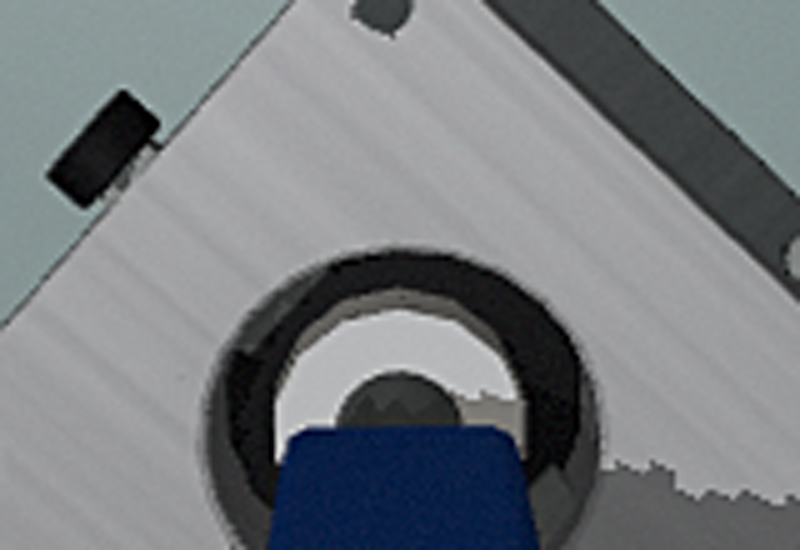

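apply_moves --targets "-0.7 0 0 0 1; -1.4 0 0 0 1; -2 0 0 0 1; -2 0 0 0 1"

```text
clock: 21.32
position: [593.5, 130.1, 89.9]
ee_rot: [-0.595, 0.382, 0.596, 0.381]
contact_force: [0.8, 0.2, -1.9]
gripper_width: 24.4
```

```bash
python3 r.py
```

```text
R [[-0.002, -0.909, -0.418], [-0.001, -0.418, 0.909], [-1.0, 0.002, 0.0]] pos [593.51 130.15  89.95] clock 21.32
jaw-axis yaw 114.69 shift tool [-10.06  -1.76   0.78]
spin -0.01
[ 0.79  0.21 -1.93] [-0.017 -0.022  0.004] [-0.001 -0.002  0.004  0.002  0.002 -0.   ]
```

The force vanished at the catch height, so the specimen is caught. Lifting out and looking.

apply_moves --targets "-5 0 0 0 1; -15 0 0 0 1; -30 0 0 0 1; -50 -10 0 0 1; -65 -30 0 0 1; -75 -50 0 0 1; -75 -70 0 0 1; -75 -70 0 0 1; -75 -70 0 0 1; -75 -70 0 0 1"

```text
clock: 22.15
position: [657.2, 159.5, 165.8]
ee_rot: [-0.595, 0.382, 0.596, 0.381]
contact_force: [0.6, -0.1, -1.4]
gripper_width: 24.6
```

```bash
python3 r.py;  python3 - <<'E'
from h import *
import pickle
im=get_image('wrist');pickle.dump(im,open('w13.pkl','wb'));save('w13f',im['img'])
g=cv2.resize(im['img'][30:190,220:420],None,fx=4,fy=3.75,interpolation=2);save('w13',g)
im=get_image('side');save('s13',cv2.resize(im['img'][180:260,280:370],None,fx=6,fy=6))
E
```

```text
R [[-0.001, -0.908, -0.418], [-0.0, -0.418, 0.908], [-1.0, 0.001, 0.0]] pos [657.17 159.48 165.77] clock 22.15
jaw-axis yaw 114.71 shift tool [65.84 68.25  0.73]
spin 0.01
[ 0.62 -0.09 -1.39] [ 0.017 -0.002  0.016] [-0.001 -0.01  -0.013  0.004  0.006  0.   ]
```

View pics/w13.png

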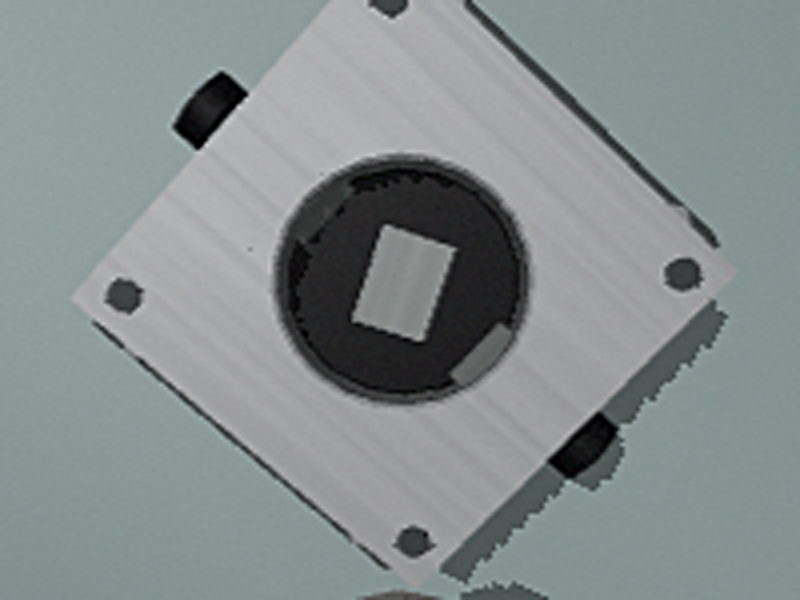

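View pics/s13.png

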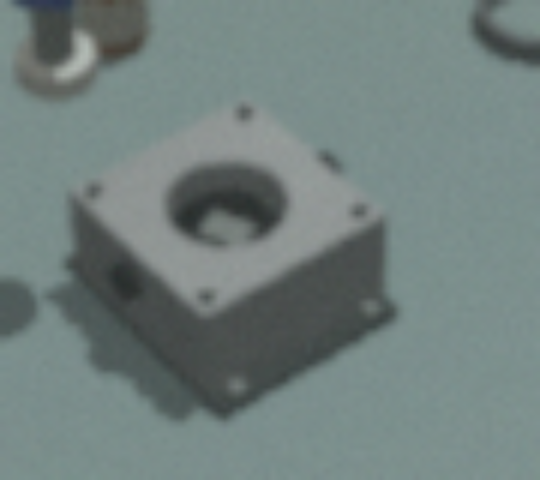

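The disc lies below both noses (crop (325,210) and (482,355)) and both knobs are back in. Now returning the tamper.

```bash
python3 - <<'E'
from h import *
import pickle
im=pickle.load(open('w13.pkl','rb'))
save('w13e',cv2.resize(im['img'][180:315,270:370],None,fx=5.5,fy=5.5))
go([572,-102.4,165],114.72)
E
```

```text
R [[-0.001, -0.908, -0.418], [-0.0, -0.418, 0.908], [-1.0, 0.001, 0.0]] pos [657.05 159.32 165.97] clock 22.25
jaw-axis yaw 114.71 shift tool [   1.1   186.66 -202.21]
spin -0.01
```

View pics/w13e.png

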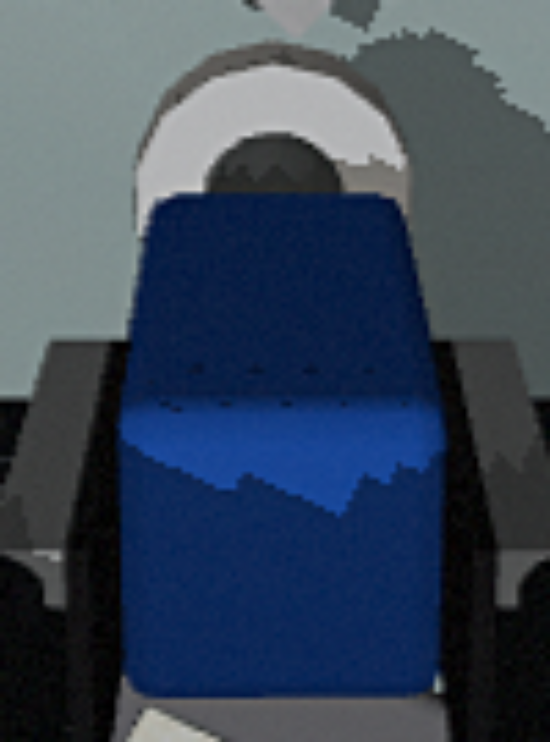

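The tamper is held exactly as before, with no slip or tilt. Moving back over the ring.

apply_moves --targets "0 20 -22 0 1; 0 42 -46 0 1; 0 65 -70 0 1; 0 88 -95 0 1; 0 110 -120 0 1; 0 133 -144 0 1; 0 155 -168 0 1; 0 175 -190 0 1; 0 187 -202 0 1; 0 187 -202 0 1"

```text
clock: 23.08
position: [570.2, -105.0, 166.4]
ee_rot: [-0.595, 0.383, 0.595, 0.382]
contact_force: [-0.2, -0.1, -1.7]
gripper_width: 24.9
```

apply_moves --targets "0 0 0 0 1; 0 0 0 0 1; 0 0 0 0 1; 0 0 0 0 1"

```text
clock: 23.42
position: [572.6, -101.0, 165.9]
ee_rot: [0.596, -0.381, -0.596, -0.381]
contact_force: [-0.1, 0.2, -1.8]
gripper_width: 24.6
```

```bash
python3 - <<'E'
from h import *
import pickle
go([572,-102.4,66],114.72)
im=get_image('wrist');pickle.dump(im,open('w14.pkl','wb'));save('w14',cv2.resize(im['img'][120:240,250:390],None,fx=5,fy=5))
E
```

```text
R [[0.0, -0.908, -0.419], [0.0, -0.419, 0.908], [-1.0, -0.0, 0.0]] pos [ 572.63 -101.02  165.88] clock 23.42
jaw-axis yaw 114.79 shift tool [99.88  1.16 -0.99]
spin 0.07
```

View pics/w14.png

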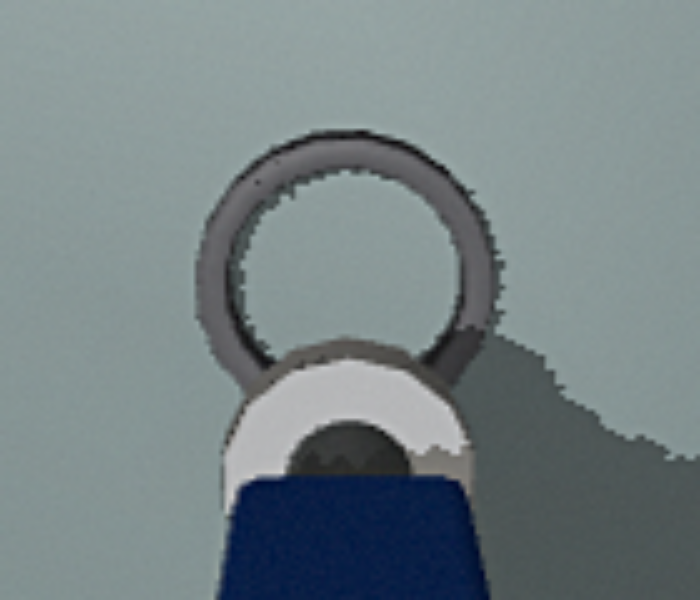

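```bash
python3 - <<'E'
from h import *
import pickle
im=pickle.load(open('w14.pkl','rb'))
f=lambda a,b,z:onz(im,250+(a+.5)/5-.5,120+(b+.5)/5-.5,z)[:2]
print('ring',circ([f(a,b,11) for a,b in [(196,285),(207,230),(240,175),(290,140),(345,131),(405,143),(450,170),(485,220),(497,280),(490,330)]]))
print('foot',circ([f(a,b,127) for a,b in [(224,480),(228,445),(250,400),(290,370),(348,359),(400,370),(440,395),(465,435),(472,480)]]))
E
```

```text
ring (array([ 573.7, -101.2]), np.float64(29.8), np.float64(0.4))
foot (array([ 573.9, -100.5]), np.float64(16.4), np.float64(0.2))
```

apply_moves --targets "25 0.8 -0.9 0 1; 55 0.8 -0.9 0 1; 80 0.8 -0.9 0 1; 95 0.8 -0.9 0 1; 100 0.8 -0.9 0 1; 103 0.8 -0.9 0 1; 106 0.8 -0.9 0 1; 109 0.8 -0.9 0 1; 111 0.8 -0.9 0 1; 112 0.8 -0.9 0 1"

```text
clock: 24.3
position: [572.4, -103.0, 54.5]
ee_rot: [0.596, -0.381, -0.595, -0.382]
contact_force: [0.6, 0.4, -1.6]
gripper_width: 24.5
```

apply_moves --targets "0 0 0 0 1; 0 0 0 0 1; 0 0 0 0 1"

```text
clock: 24.55
position: [572.2, -103.2, 54.2]
ee_rot: [0.596, -0.381, -0.595, -0.382]
contact_force: [-0.4, -0.3, -0.3]
gripper_width: 24.7
```

```bash
python3 - <<'E'
from h import *
go([572.3,-102.2,51],114.72);s=st();print(s['contact_force'],s['joint_vel'].round(3))
E
```

```text
R [[0.001, -0.908, -0.418], [-0.0, -0.418, 0.908], [-1.0, -0.001, -0.0]] pos [ 572.21 -103.16   54.24] clock 24.55
jaw-axis yaw 114.71 shift tool [ 3.24 -0.48  0.84]
spin -0.01
[-0.36875646 -0.31800002 -0.26293611] [-0.001  0.002 -0.001 -0.001  0.001  0.   ]
```

apply_moves --targets "0.7 0 0.8 0 1; 1.4 0 0.8 0 1; 2 0 0.8 0 1; 2 0 0.8 0 1"

```text
clock: 24.88
position: [571.5, -102.4, 51.7]
ee_rot: [-0.595, 0.381, 0.596, 0.381]
contact_force: [0.5, -0.5, -1.6]
gripper_width: 24.8
```

```bash
python3 - <<'E'
from h import *
go([572.3,-102.2,51],114.72);s=st();print(s['contact_force'],s['joint_vel'].round(3))
im=get_image('wrist');save('w15',cv2.resize(im['img'][150:310,250:390],None,fx=3.7,fy=3.7))
E
```

```text
R [[-0.0, -0.908, -0.418], [-0.0, -0.418, 0.908], [-1.0, 0.0, 0.0]] pos [ 571.54 -102.38   51.72] clock 24.88
jaw-axis yaw 114.71 shift tool [ 0.72 -0.77 -0.16]
spin -0.01
[ 0.54779856 -0.47134197 -1.61488359] [ 0.    -0.001  0.002  0.001 -0.002 -0.   ]
```

View pics/w15.png

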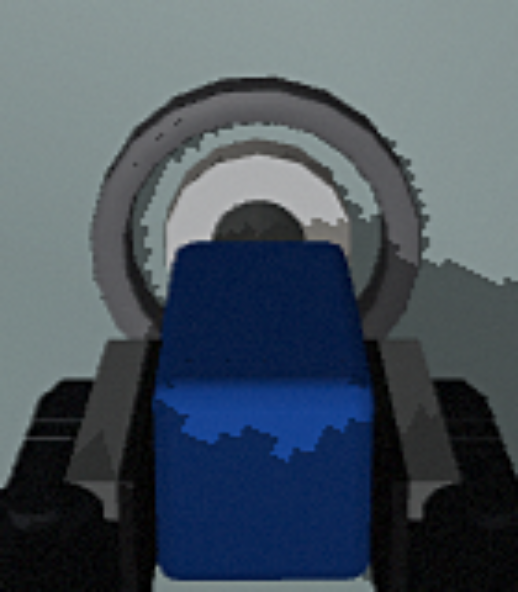

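The foot is inside the ring, well centred. Settling onto the bench.

apply_moves --targets "0.4 0 0 0 1; 0.8 0 0 0 1; 1 0 0 0 1; 1 0 0 0 1"

```text
clock: 25.27
position: [571.7, -102.4, 50.9]
ee_rot: [0.595, -0.381, -0.595, -0.381]
contact_force: [0.5, 0.6, -1.4]
gripper_width: 24.4
```

apply_moves --targets "0.4 0 0 0 1; 0.8 0 0 0 1; 0.8 0 0 0 1; 0.8 0 0 0 1"

```text
clock: 25.6
position: [571.9, -102.4, 50.8]
ee_rot: [0.596, -0.381, -0.595, -0.381]
contact_force: [-3.0, 0.6, 5.5]
gripper_width: 24.6
```

apply_moves --targets "-0.5 0 0 0 1; -0.5 0 0 0 1; -0.5 0 0 0 1"

```text
clock: 25.85
position: [571.9, -102.4, 50.8]
ee_rot: [0.596, -0.381, -0.595, -0.381]
contact_force: [-1.3, 0.5, 5.3]
gripper_width: 24.5
```

apply_moves --targets "0 0 0 0 0.3; 0 0 0 0 0.1; 0 0 0 0 -0.2; 0 0 0 0 -0.6; 0 0 0 0 -1; 0 0 0 0 -1; 0 0 0 0 -1; 0 0 0 0 -1; 0 0 0 0 -1; 0 0 0 0 -1"

```text
clock: 26.68
position: [571.7, -102.4, 50.6]
ee_rot: [0.595, -0.381, -0.595, -0.381]
contact_force: [1.4, -1.0, 0.5]
gripper_width: 85.3
```

```bash
python3 - <<'E'
from h import *
im=get_image('wrist');save('w16',im['img']);s=st();print(s['contact_force'],s['gripper_width'],s['clock'])
E
```

```text
[ 0.51848592  0.50004737 -0.11379658] 85.68557667652168 26.7333
```

View pics/w16.png

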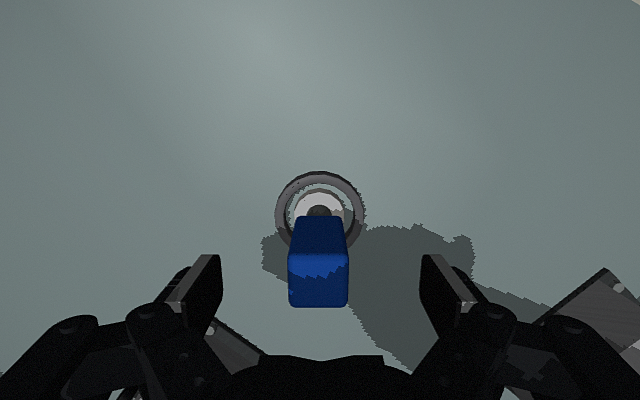

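The fingers are clear and the tamper stands in the ring. Lifting straight up.

apply_moves --targets "-10 0 0 0 -1; -30 0 0 0 -1; -60 0 0 0 -1; -90 0 0 0 -1; -120 0 0 0 -1; -150 0 0 0 -1; -150 40 0 0 -1; -150 70 0 0 -1; -150 70 0 0 -1; -150 70 0 0 -1"

```text
clock: 27.57
position: [507.1, -132.2, 202.1]
ee_rot: [0.596, -0.381, -0.595, -0.382]
contact_force: [0.5, -0.2, -0.3]
gripper_width: 85.5
```

apply_moves --targets "0 0 0 0 -1; 0 0 0 0 -1; 0 0 0 0 -1; 0 0 0 0 -1; 0 0 0 0 -1; 0 0 0 0 -1"

```text
clock: 28.07
position: [508.4, -131.5, 200.3]
ee_rot: [-0.595, 0.381, 0.596, 0.381]
contact_force: [0.7, 0.0, 0.1]
gripper_width: 85.5
```

```bash
python3 - <<'E'
from h import *
im=get_image('scene');save('c17',cv2.resize(im['img'][130:265,215:440],None,fx=3.5,fy=3.5));
im2=get_image('side');save('s17',cv2.resize(im2['img'][110:260,250:430],None,fx=4,fy=4));
s=st();print(s['contact_force'],s['joint_vel'].round(3),s['clock'],s['position'])
import pickle
d=pickle.load(open('d0.pkl','rb'))
for n,i in (('scene',im),('side',im2)):
    hs=[cv2.cvtColor(x,cv2.COLOR_RGB2HSV) for x in (d[n]['img'],i['img'])]
    for nm,lo,hi in (('green',50,75),('amber',5,16)):
        r=[]
        for h in hs:
            m=((h[...,0]>lo)&(h[...,0]<hi)&(h[...,1]>170)).astype(np.uint8)
            k,l,s_,c=cv2.connectedComponentsWithStats(m); r.append([(s_[j,4],c[j].round(1).tolist()) for j in range(1,k) if s_[j,4]>30])
        print(n,nm,r)
E
```

```text
[-0.09048696  1.10359621  0.28541527] [-0.001 -0.003 -0.002 -0.001 -0.    -0.   ] 28.1667 [ 508.23363799 -131.57393858  200.37828396]
scene green [[(np.int32(170), [285.9, 125.9])], [(np.int32(164), [285.9, 125.9])]]
scene amber [[(np.int32(44), [524.2, 5.5]), (np.int32(61), [499.0, 12.9]), (np.int32(40), [516.4, 27.3]), (np.int32(37), [540.7, 61.5]), (np.int32(55), [581.1, 88.9]), (np.int32(134), [597.5, 100.1]), (np.int32(54), [280.2, 215.2]), (np.int32(40), [12.0, 226.1]), (np.int32(41), [60.4, 293.1]), (np.int32(42), [71.7, 307.1])], [(np.int32(45), [451.7, 5.3]), (np.int32(32), [468.2, 3.0]), (np.int32(45), [500.3, 3.5]), (np.int32(81), [467.8, 12.3]), (np.int32(39), [556.5, 74.2]), (np.int32(32), [580.2, 94.2]), (np.int32(50), [280.7, 215.1]), (np.int32(39), [18.6, 228.5]), (np.int32(35), [25.3, 246.8]), (np.int32(40), [67.4, 304.4])]]
side green [[], []]
side amber [[], []]
```

View pics/c17.png

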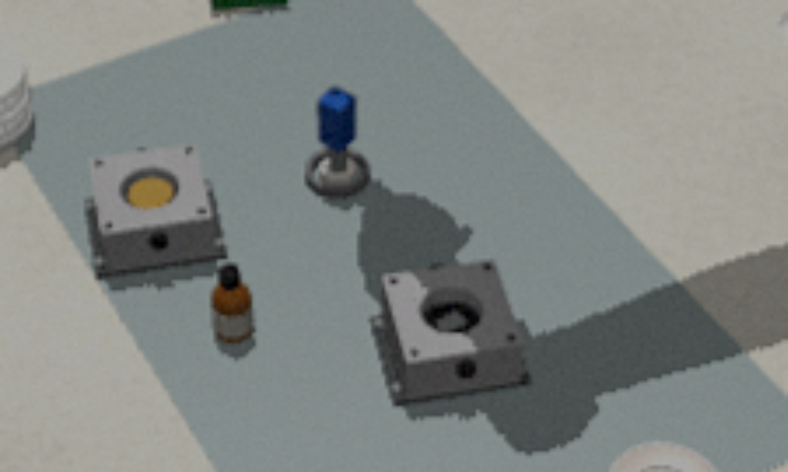

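View pics/s17.png

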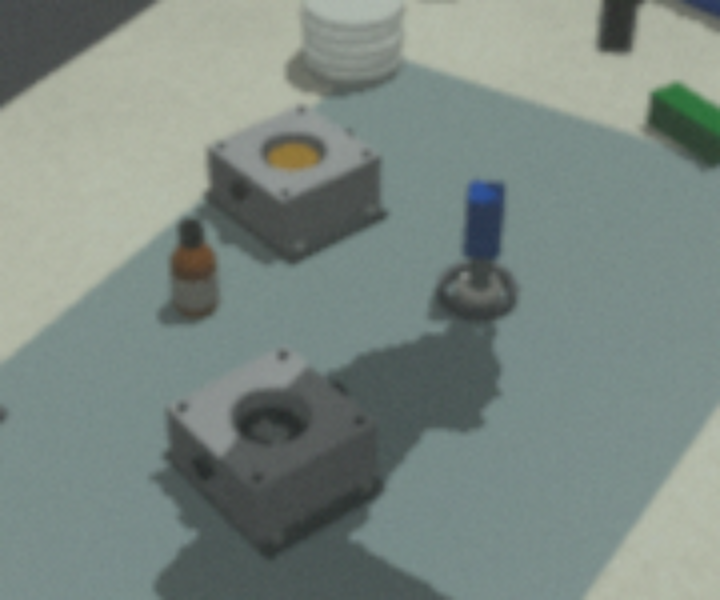

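The tamper is upright in its ring, the specimen is down under both noses, and the bottle and box are at the same pixels as at the start. Handing in.

```bash
python3 - <<'E'
from h import *
print(job.job_done(), st()['clock'])
E
```

```text
the job is handed in; nothing more can be done
the job is handed in; nothing more can be done
```

The specimen is pressed home under both catches and the tamper is back in its ring. I handed the job in at about 28 s; no verdict was reported.

**What I did:**
- I chose the holder nearest the base, at about (596, 132), which was also the only one holding a specimen.
- I gripped the tamper and centred its foot on the disc. That took one lift and re-centre, and left it within about 0.4 mm.
- I felt the stop at about 33.5 mm depth, then held there for about 1.3 s. The wrist read 19.2–19.5 N upward, so about 20.5–21 N on the specimen once the hanging tamper's weight is added. None of the readings, taken only at the end of each call, came near 30 N.
- I let it up slowly; the force fell to zero at about the catch height. Then I stood the tamper in its ring and moved the arm clear.

**Last checks:**
- **Specimen:** the wrist picture shows it below both catch noses, with both knobs back in. I judged level from that picture and did not measure the angle.
- **Tamper:** it looks upright and inside its ring in the scene and side pictures. The foot was aimed at the ring's centre as fitted from the wrist picture, but I did not measure its final position or angle.
- **Other items:** the bottle and slide box are within 1 pixel of where they started. I did not measure the dish, and it is only partly in my last picture; the arm never came near it.
- **Sideways force:** a force of up to about 5 N appeared while holding. I put it down to arm flex and friction, and the tamper had not shifted in the grip afterwards.

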